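# Clear the setting tiles and finish a slab joint

### The job

The clay slab's joint has set: gently take all the fragile clay tiles off it, gripping them lightly and never pressing them down hard, and stack them into one square pile exactly on the blue square of the plaster bat. Then take the yellow seam tool from its rest and run its ball tip slowly and with light contact along the whole joint line, from the blue dot to the red dot. Lay the tool back in its rest as it was, leave the pile square, and disturb nothing else.

Things in the scene. Friction and masses are not known exactly. Their poses are not given: they have to be found in the camera images.
- slab: fixed clay slab, 150 x 400 mm, terracotta brown, lying on a plywood board (180 x 420 mm, 12 mm thick); clay top 28 mm above the origin, which is the centre of the board's underside on the table. z up, y along the 400 mm length. A dark joint line runs along its top in three straight pieces (bends at seam2 and seam4)
- seam0 (a point): point 0 of the joint line, on the clay's top surface (blue dot: the start of the pass); points are about 45 to 49 mm apart
- seam1 (a point): point 1 of the joint line, on the clay's top surface; points are about 45 to 49 mm apart
- seam2 (a point): point 2 of the joint line, on the clay's top surface; points are about 45 to 49 mm apart
- seam3 (a point): point 3 of the joint line, on the clay's top surface; points are about 45 to 49 mm apart
- seam4 (a point): point 4 of the joint line, on the clay's top surface; points are about 45 to 49 mm apart
- seam5 (a point): point 5 of the joint line, on the clay's top surface; points are about 45 to 49 mm apart
- seam6 (a point): point 6 of the joint line, on the clay's top surface (red dot: the end of the pass); points are about 45 to 49 mm apart
- bat: fixed white plaster drying bat, 150 x 150 x 16 mm, origin at the centre of its underside, z up, x and y along its edges, with a square outlined in blue (62 mm inside) at its middle, parallel to its edges
- bat_mark (a point): centre of the blue square, on the bat's top surface (16 mm above the table)
- tile1: loose pinkish clay tile, 60 x 60 x 12 mm, about 80 g, leather-hard and fragile: marred by over 35 N squeeze from each finger or over 25 N pressing it down; origin at the centre of its underside as it starts, z up, x and y along its edges; both faces are alike, so either may lie up; three to five are present, flat on the slab over the joint
- tile2: loose pinkish clay tile, 60 x 60 x 12 mm, about 80 g, leather-hard and fragile: marred by over 35 N squeeze from each finger or over 25 N pressing it down; origin at the centre of its underside as it starts, z up, x and y along its edges; both faces are alike, so either may lie up; three to five are present, flat on the slab over the joint
- tile3: loose cream clay tile, 60 x 60 x 12 mm, about 80 g, leather-hard and fragile: marred by over 35 N squeeze from each finger or over 25 N pressing it down; origin at the centre of its underside as it starts, z up, x and y along its edges; both faces are alike, so either may lie up; three to five are present, flat on the slab over the joint
- tile4: loose cream clay tile, 60 x 60 x 12 mm, about 80 g, leather-hard and fragile: marred by over 35 N squeeze from each finger or over 25 N pressing it down; origin at the centre of its underside as it starts, z up, x and y along its edges; both faces are alike, so either may lie up; three to five are present, flat on the slab over the joint
- tile5: loose cream clay tile, 60 x 60 x 12 mm, about 80 g, leather-hard and fragile: marred by over 35 N squeeze from each finger or over 25 N pressing it down; origin at the centre of its underside as it starts, z up, x and y along its edges; both faces are alike, so either may lie up; three to five are present, flat on the slab over the joint
- seam_tool: loose seam tool lying on its rest: yellow square handle 120 x 14 x 14 mm along its x axis, origin at the handle's centre, z up at rest; beyond the handle's -x end a brass ferrule (to x = -70 mm) and a thin springy steel blade ending in a 8 mm ball. 60 g. Pinch it across y at its middle; held with the -x end dipped 25 to 45 degrees, the ball is the lowest part
- tool_tip (a point): centre of the 8 mm ball at the end of the blade, at (-114, 0, 0) mm in the tool's frame when unloaded; the blade bends up or down in the tool's x-z plane, about 200 N/m at the ball, up to about 18 mm; more than 4 N would gouge the clay, and touching it faster than 0.1 m/s would tear it
- rest: fixed wooden tool rest, base 120 x 70 x 8 mm, with two saddles 12 mm thick at x = -45 and +45 mm, whose notches (32 mm wide in y, 14 mm deep, floor at z = 40 mm) carry the handle; origin at the centre of the underside, x along the handle, -x end for the tip
- rest_seat (a point): where the handle's centre lies when the tool is on the rest, 47 mm above the table midway between the saddles
- mug: blue plastic mug, bystander; leave it alone. Origin at its underside
- tub: cream tub, bystander; leave it alone. Origin at its underside
- figure: small dark clay figure, bystander; leave it alone. Origin at its underside
- whistle: small dry clay whistle, bystander; leave it alone. Origin at its underside
- bowl: small dry clay bowl, bystander; leave it alone. Origin at its underside

How it is judged:
On the way, in this order (a step that is already met when the one before it is completed fails the run):
1. every tile is stacked squarely on the bat's marked square (horizontal distance between each of tile1, tile2, tile3, tile4, tile5 and bat_mark below 0.008 m and (angle between tile1's own z axis and vertical below 0.06 rad or angle between tile1's own z axis and vertical above 3.08 rad) and height (world z) of each of tile1, tile2, tile3, tile4, tile5 below 0.09 m and (angle between the x axis of tile1 and the x axis of bat, either way round below 0.12 rad or angle between the x axis of tile1 and the y axis of bat, either way round below 0.12 rad) and linear speed of each of tile1, tile2, tile3, tile4, tile5 below 0.03 m/s and (angle between tile2's own z axis and vertical below 0.06 rad or angle between tile2's own z axis and vertical above 3.08 rad) and (angle between the x axis of tile2 and the x axis of bat, either way round below 0.12 rad or angle between the x axis of tile2 and the y axis of bat, either way round below 0.12 rad) and (angle between tile3's own z axis and vertical below 0.06 rad or angle between tile3's own z axis and vertical above 3.08 rad) and (angle between the x axis of tile3 and the x axis of bat, either way round below 0.12 rad or angle between the x axis of tile3 and the y axis of bat, either way round below 0.12 rad) and (angle between tile4's own z axis and vertical below 0.06 rad or angle between tile4's own z axis and vertical above 3.08 rad) and (angle between the x axis of tile4 and the x axis of bat, either way round below 0.12 rad or angle between the x axis of tile4 and the y axis of bat, either way round below 0.12 rad) and (angle between tile5's own z axis and vertical below 0.06 rad or angle between tile5's own z axis and vertical above 3.08 rad) and (angle between the x axis of tile5 and the x axis of bat, either way round below 0.12 rad or angle between the x axis of tile5 and the y axis of bat, either way round below 0.12 rad)), for 0.3 s.
2. the tool's tip touches the joint at point 0 of 0..6 (horizontal distance between tool_tip and seam0 below 0.007 m and contact force between seam_tool and slab above 0.1 N).
3. the tool's tip touches the joint at point 1 of 0..6 (horizontal distance between tool_tip and seam1 below 0.007 m and contact force between seam_tool and slab above 0.1 N).
4. the tool's tip touches the joint at point 2 of 0..6 (horizontal distance between tool_tip and seam2 below 0.007 m and contact force between seam_tool and slab above 0.1 N).
5. the tool's tip touches the joint at point 3 of 0..6 (horizontal distance between tool_tip and seam3 below 0.007 m and contact force between seam_tool and slab above 0.1 N).
6. the tool's tip touches the joint at point 4 of 0..6 (horizontal distance between tool_tip and seam4 below 0.007 m and contact force between seam_tool and slab above 0.1 N).
7. the tool's tip touches the joint at point 5 of 0..6 (horizontal distance between tool_tip and seam5 below 0.007 m and contact force between seam_tool and slab above 0.1 N).
8. the tool's tip touches the joint at point 6 of 0..6 (horizontal distance between tool_tip and seam6 below 0.007 m and contact force between seam_tool and slab above 0.1 N).
At the end, for the whole second after the job is handed in: All present tiles lie flat in one pile, each centred within 8 mm of the blue square's centre and turned within 0.12 rad of its edges; the seam tool lies in the rest, its handle's centre within 15 mm of the seat and its axis within 0.15 rad of the rest's; all released and still (all of step 1 and horizontal distance between seam_tool and rest_seat below 0.015 m and distance between seam_tool and rest_seat below 0.018 m and angle between the x axis of seam_tool and the x axis of rest, either way round below 0.15 rad and linear speed of seam_tool below 0.03 m/s); the robot touches nothing.
It fails at once if a tile squeezed with more than 70 N by the two fingers together (35 N each) (contact force between the fingers and tile1 above 70 N or contact force between the fingers and tile2 above 70 N or contact force between the fingers and tile3 above 70 N or contact force between the fingers and tile4 above 70 N or contact force between the fingers and tile5 above 70 N).
It fails at once if a held tile pressed on what lies under it with more than 25 N ((contact force between the fingers and tile1 above 3 N and (contact force between tile1 and bat above 25 N or contact force between tile1 and slab above 25 N or contact force between tile1 and tile2 above 25 N or contact force between tile1 and tile3 above 25 N or contact force between tile1 and tile4 above 25 N or contact force between tile1 and tile5 above 25 N)) or (contact force between the fingers and tile2 above 3 N and (contact force between tile2 and bat above 25 N or contact force between tile2 and slab above 25 N or contact force between tile2 and tile1 above 25 N or contact force between tile2 and tile3 above 25 N or contact force between tile2 and tile4 above 25 N or contact force between tile2 and tile5 above 25 N)) or (contact force between the fingers and tile3 above 3 N and (contact force between tile3 and bat above 25 N or contact force between tile3 and slab above 25 N or contact force between tile3 and tile1 above 25 N or contact force between tile3 and tile2 above 25 N or contact force between tile3 and tile4 above 25 N or contact force between tile3 and tile5 above 25 N)) or (contact force between the fingers and tile4 above 3 N and (contact force between tile4 and bat above 25 N or contact force between tile4 and slab above 25 N or contact force between tile4 and tile1 above 25 N or contact force between tile4 and tile2 above 25 N or contact force between tile4 and tile3 above 25 N or contact force between tile4 and tile5 above 25 N)) or (contact force between the fingers and tile5 above 3 N and (contact force between tile5 and bat above 25 N or contact force between tile5 and slab above 25 N or contact force between tile5 and tile1 above 25 N or contact force between tile5 and tile2 above 25 N or contact force between tile5 and tile3 above 25 N or contact force between tile5 and tile4 above 25 N))).
It fails at once if the seam tool pressed on the slab with more than 4 N (contact force between seam_tool and slab above 4 N).
It fails at once if the seam tool moved faster than 0.1 m/s while touching the slab (contact force between seam_tool and slab above 0.1 N and linear speed of seam_tool above 0.1 m/s).
It fails at once if a bystander moved by more than 40 mm (distance of any of mug, tub, figure, whistle, bowl from where it was at the start of the episode above 0.04 m).
Of tile1, tile2, tile3, tile4, tile5 only 3 to 5 are there at a start; the rules pass over those that are not, and their reading is None.
At some moment in a run one of tile1, tile2 may be knocked a few centimetres aside while the robot is not near it.
It also fails if it takes over 210 s, if anything falls off the work surface, if the arm or the gripper's body presses on something with over 40 N, if the wrist force passes 120 N, or if a joint passes its speed limit or range.

### The arm

A 6-joint arm with a two-finger parallel gripper is mounted at the origin on the work surface. World frame = base frame: x ahead of the robot, y to its left, z up, the work surface at z = 0. Lengths are in m, angles in rad, forces in N, time in s.
With the tool pointing down it reaches from about 0.275 to 0.75 m from the base axis. Payload 10.2 kg.
Tool frame: the origin (TCP) lies between the finger pads; the fingertips stand 11 mm ahead of it and the grasp point (between the pads) lies 8 mm behind it (robot.finger_overhang is the distance from the TCP to the fingertips, in m); y points along the fingers, z is the direction in which the jaws open and shut, and the axes are right-handed (so a half turn about y gives the same grasp; the last joint's range is limited). The gripper opens to 88 mm and grips with 3 to 60 N. Pads are 18 mm wide; open, the fingers measure 123 mm over their backs; the gripper's body (75 mm by 187 mm) begins 45 mm behind the grasp point.
Start: joints at [-1.497, 0.313, 1.498, -0, 1.331, -0.223], TCP at [0.154, -0.502, 0.25] pointing down, gripper open.
Joint ranges: [-2.94, 2.94], [-0.97, 2.17], [0.19, 2.56], [-1.23, 4.37], [0.02, 3.11], [-2.88, 2.88]. Speed limits (rad/s): [2.39, 2.39, 3.01, 3.14, 3.14, 3.14].

### API

Orientations are given as a unit quaternion [x, y, z, w].
In Python, from station import robot gives the robot as it stands. The module is installed in compiled form; this text tells all that it offers.
- The arm moves only by the tool jog_arm, never from a script. Its argument "commands" is text: rows parted by semicolons, each of 6 numbers parted by spaces: the shift along the tool's x, y, z in mm, then the turn, a rotation vector about the tool's x, y, z in rad. A call has 1 to 10 rows; each row shifts and turns the commanded pose from where the row before left it, along the tool's axes as they then stand; what a row does not reach is not made up. A row lasts 1/12 s, in which the tool goes at most 41.7 mm and 7.16 degrees, less where a joint would pass 70% of its speed; a pose out of reach is approached as far as the arm can. A call is refused whole if a number of a shift passes 41.7 or a number of a turn 0.125, either way. A call with a gripper value outside its range is refused whole. "fingers" is the opening in per cent of the stroke, from 0 (shut) to 100 (fully open), set as the call begins (left out, the last holds). The fingers move at their own pace and stop on an object; "squeeze" is the grip in N (left out, the last holds). Time passes only in rows, so rows that do not move let the fingers close. It gives the time, the measured TCP pose, the force and the opening at its end, in the units of the state.
- robot.state(): the state, without advancing time (a new reading comes with each control period).
- robot.get_image(name): name is "side" or "top"; returns the picture (400x640x3 uint8, red, green, blue); there is no depth.
- robot.calibration(name): a dict with "K" (3x3 intrinsics, pixels), "extrinsics" (4x4, takes a point from world to camera coordinates). Camera axes: x right, y down, z forward; pixel columns grow to the right and rows downward; lengths in m; the calibration is good to about 2 mm. A picture is of the moment at which its call begins. calibration takes no time and is no camera call.
- robot.finish_job(): hands the job in, once; it reports no verdict.
The state is a dict: "time": time; "q": joint angles; "joint_velocities": joint speeds; "tau": joint torques, N m; "tool_pos": TCP position; "orientation": TCP orientation; "force": force on the tool from outside, world axes, zero at the start; "wrist_torque": the same for the moment, N m; "opening": finger opening in m.
Only numpy, scipy, OpenCV 4.12 (cv2) and the standard library are available. Lean on these libraries where they do the work, as an engineer would, in place of code of your own. Each camera call takes 0.05 s, during which the arm holds its last target.

## Working session

There is one attempt and no reset: what is moved stays moved. The work goes in short steps, Python scripts to look and compute and a tool call to move; the robot and the scene stay as the last step left them, time stands still between calls to the robot, and variables do not carry over. Pictures are saved under pics/ and viewed, and the job is handed in when it is done.

Besides the shell and the picture viewer there is one more tool, called after "Request:" as name(argument=value, ...) on one line, values as JSON. jog_arm: Moves the arm, as the interface text tells. Its arguments: {"type":"object","properties":{"commands":{"type":"string"},"fingers":{"type":"number"},"squeeze":{"type":"number"}},"required":["commands"]}

```bash
mkdir -p pics; cat > h.py <<'E'
import numpy as np, cv2
from station import robot
def snap(n,tag):
    im=robot.get_image(n); cv2.imwrite(f'pics/{tag}.png',im[:,:,::-1]); return im
def proj(n,p):
    c=robot.calibration(n);E=np.array(c['extrinsics']);K=np.array(c['K'])
    p=np.atleast_2d(p);q=(E[:3,:3]@p.T+E[:3,3:4]);u=K@q;return (u[:2]/u[2]).T
def unproj(n,uv,z):
    c=robot.calibration(n);E=np.array(c['extrinsics']);K=np.array(c['K'])
    uv=np.atleast_2d(uv).astype(float);d=np.linalg.inv(K)@np.c_[uv,np.ones(len(uv))].T
    R=E[:3,:3];o=-R.T@E[:3,3];d=(R.T@d).T
    return o+d*((z-o[2])/d[:,2])[:,None]
E
python3 - <<'E'
from h import *
print(robot.state())
for n in('top','side'):
    snap(n,n+'0');c=robot.calibration(n);print(n,c['K'],c['extrinsics'])
E
```

```text
{'time': 0.0, 'q': array([-1.49741798e+00,  3.13425817e-01,  1.49841139e+00, -2.71563405e-06,
        1.33099143e+00, -2.23382868e-01]), 'joint_velocities': array([ 6.50658686e-04, -9.79493552e-04,  1.66114304e-06, -3.92539094e-04,
        9.53532247e-04, -2.71654887e-04]), 'tau': array([-4.57656859e-05, -4.02214229e+01, -2.52270555e+01,  6.94230851e-02,
        3.52834992e-02, -1.18105941e-04]), 'tool_pos': array([ 0.15350241, -0.50182381,  0.24918311]), 'orientation': array([-0.10450475,  0.6997726 , -0.69890094,  0.10456837]), 'force': array([0.23832738, 0.50812496, 0.54680755]), 'wrist_torque': array([-0.0136894 ,  0.00787272, -0.02127081]), 'opening': 0.08825090118931861}
top [[464.24318422   0.         326.42333062]
 [  0.         464.24318422 197.01346784]
 [  0.           0.           1.        ]] [[ 0.004389   -0.99981537  0.01870728 -0.00356325]
 [-0.98838185 -0.0071795  -0.15182153  0.58163314]
 [ 0.15192781 -0.01782359 -0.98823087  1.25070024]
 [ 0.          0.          0.          1.        ]]
side [[405.28728718   0.         315.4864069 ]
 [  0.         405.28728718 198.48565222]
 [  0.           0.           1.        ]] [[-0.9350135  -0.35448519  0.00948723  0.51608758]
 [-0.17279293  0.43208103 -0.88512631  0.16188945]
 [ 0.30966491 -0.82924438 -0.46525413  1.02804677]
 [ 0.          0.          0.          1.        ]]
```

View pics/top0.png

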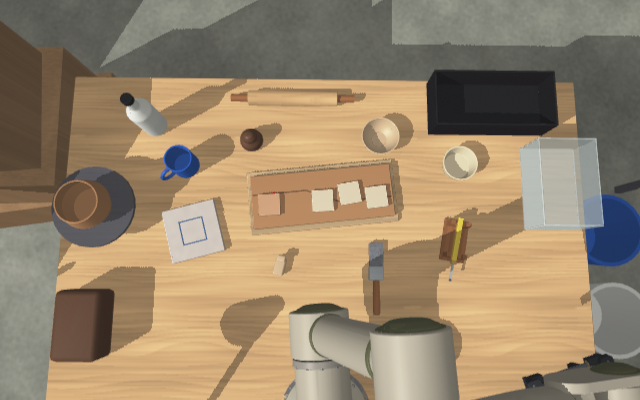

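View pics/side0.png

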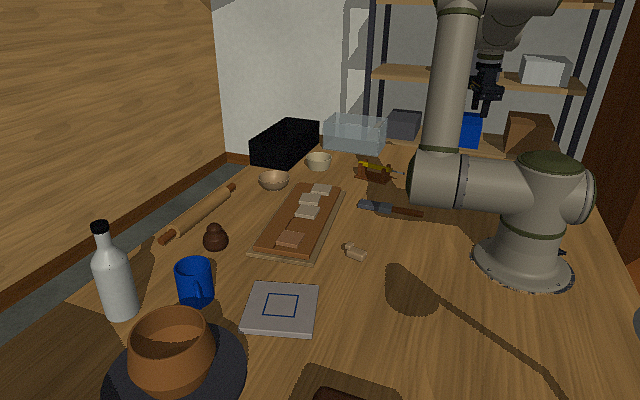

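The top view shows four tiles: one pink at (269,204) and cream ones at (322,200), (348,192) and (376,196). It also shows the bat mark at (193,230) and the tool at (457,240) with its tip pointing down-image. I'll zoom in next.

```bash
python3 - <<'E'
import cv2
im=cv2.imread('pics/top0.png')
cv2.imwrite('pics/z1.png',cv2.resize(im[150:240,240:405],None,fx=4.8,fy=4.8,interpolation=cv2.INTER_CUBIC))
a=cv2.resize(im[195:267,158:230],None,fx=5.5,fy=5.5,interpolation=cv2.INTER_CUBIC)
b=cv2.resize(im[210:282,420:492],None,fx=5.5,fy=5.5,interpolation=cv2.INTER_CUBIC)
import numpy as np
cv2.imwrite('pics/z2.png',np.hstack([a,b]))
E
```

```text
(no output)
```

View pics/z1.png

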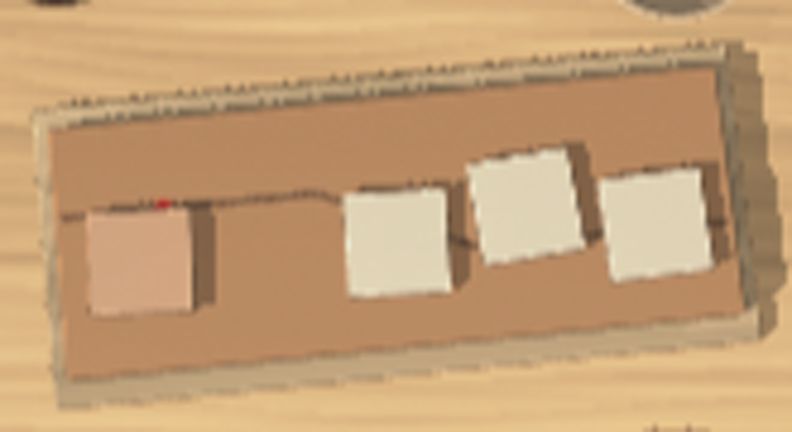

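View pics/z2.png

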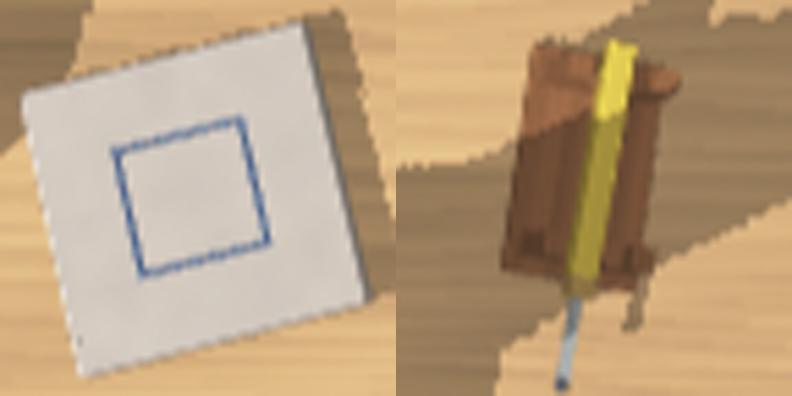

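```bash
cat >> h.py <<'E'
def rectpose(n,mask,z,minA=150,pr=True):
    out=[]
    cs,_=cv2.findContours(mask.astype(np.uint8),cv2.RETR_EXTERNAL,cv2.CHAIN_APPROX_NONE)
    for c in cs:
        if cv2.contourArea(c)<minA: continue
        w=unproj(n,c[:,0,:],z)[:,:2]
        (cx,cy),(a,b),ang=cv2.minAreaRect((w*1000).astype(np.float32))
        m=cv2.moments((w*1000).astype(np.float32).reshape(-1,1,2))
        out.append((np.round([cx,cy,m['m10']/m['m00'],m['m01']/m['m00'],a,b],1),round(ang,1)))
        if pr: print(*out[-1])
    return out
def tilemasks(im):
    hsv=cv2.cvtColor(im,cv2.COLOR_RGB2HSV)
    return hsv
E
python3 - <<'E'
from h import *
im=cv2.imread('pics/top0.png')[:,:,::-1].copy()
for uv in [(269,204),(322,200),(348,192),(376,196),(290,185),(193,240),(170,220),(255,220),(340,155),(459,225)]: print(uv,im[uv[1],uv[0]])
r,g,b=[im[...,i].astype(int) for i in range(3)]
roi=np.zeros(r.shape,bool);roi[155:235,245:400]=1
print('cream');rectpose('top',roi&(b>150)&(r>200)&(g>190),.04)
print('pink');rectpose('top',roi&(b>105)&(r>200)&(g<185)&(g>145),.04)
roi=np.zeros(r.shape,bool);roi[195:267,158:230]=1
print('bat');rectpose('top',roi&(abs(r-b)<40)&(r>150),.016)
bl=roi&(b-r>25)
print('blue');rectpose('top',bl,.016,100)
# line tool
roi=np.zeros(r.shape,bool);roi[210:282,420:492]=1
print('yellow');rectpose('top',roi&(r-b>90)&(g-b>70)&(r-g<50),.054,50)
# red
roi=np.zeros(r.shape,bool);roi[155:235,245:400]=1
ys,xs=np.where(roi&(r-g>90));print(xs,ys,unproj('top',np.c_[xs,ys],.028)[:,:2])
E
```

```text
(269, 204) [210 164 128]
(322, 200) [223 211 183]
(348, 192) [223 210 182]
(376, 196) [223 210 182]
(290, 185) [184 137  97]
(193, 240) [210 201 191]
(170, 220) [213 205 194]
(255, 220) [187 139  99]
(340, 155) [222 185 133]
(459, 225) [227 205  82]
cream
[572.5  11.6 573.2  11.7  57.6  58.2] 3.7
[ 584.7 -139.6  585.4 -139.5   58.    58.9] 7.6
[594.8 -63.7 595.5 -63.5  57.9  58.8] 10.2
pink
[495.5  -8.3 493.8 -80.7  21.3 388.3] 2.7
[560.1 161.3 560.8 161.3  56.8  59.5] 3.8
[613.3  11.3 676.5  94.6 179.1 437.1] 0.5
bat
[488.5 375.1 488.3 375.  150.5 147.4] 15.1
blue
yellow
[ 468.5 -358.5  472.1 -360.4   15.8  117.7] 77.8
[273 274] [192 192] [[0.59740138 0.15048779]
 [0.59742244 0.14766921]]
```

```bash
cat >> h.py <<'E'
from scipy.spatial.transform import Rotation as Ro
def down(phi):
    c,s=np.cos(phi),np.sin(phi)
    return Ro.from_matrix(np.array([[s,0,c],[-c,0,s],[0,-1,0]]))
def cur():
    st=robot.state(); return np.array(st['tool_pos']),Ro.from_quat(st['orientation'])
def plan(pos,R,n=None,vmax=41,wmax=.12,p0=None,R0=None,show=True):
    """rows from current measured pose to pos(m),R (Rotation)"""
    if p0 is None: p0,R0=cur()
    d=(np.array(pos)-p0)*1000; rv=(R0.inv()*R).as_rotvec()
    k=max(1,int(np.ceil(max(np.linalg.norm(d)/vmax,np.linalg.norm(rv)/wmax))))
    if n: k=max(n,k)
    rows=[]
    for i in range(k):
        Rs=R0*Ro.from_rotvec(rv*i/k)
        rows.append(np.r_[Rs.inv().apply(d/k),rv/k])
    if show:
        print(k,'rows, rot total',np.round(rv,3),'d mm',np.round(d,1))
        for i in range(0,k,10):
            print('; '.join(' '.join((f'{x:.1f}' if j<3 else f'{x:.4f}').rstrip('0').rstrip('.') if abs(x)>1e-4 else '0' for j,x in enumerate(r)) for r in rows[i:i+10]).replace('-0 ','0 '))
    return rows
def phi():
    p,R=cur();z=R.as_matrix()[:,2];return np.degrees(np.arctan2(z[1],z[0]))
E
python3 - <<'E'
from h import *
p,R=cur();print(np.round(R.as_matrix(),3),phi())
for f in (7.6,187.6): plan([.585,-.140,.20],down(np.radians(f)))
im=cv2.imread('pics/top0.png')[:,:,::-1].copy()
r,g,b=[im[...,i].astype(int) for i in range(3)]
roi=np.zeros(r.shape,bool);roi[195:267,158:230]=1
bl=(roi&(b-r>12)).astype(np.uint8)
ys,xs=np.where(bl);w=unproj('top',np.c_[xs,ys],.016)[:,:2]*1000
print(len(xs),cv2.minAreaRect(w.astype(np.float32)),w.mean(0))
im=cv2.imread('pics/side0.png')[:,:,::-1].copy()
r,g,b=[im[...,i].astype(int) for i in range(3)]
roi=np.zeros(r.shape,bool);roi[285:322,258:305]=1
ys,xs=np.where(roi&(b-r>12));w=unproj('side',np.c_[xs,ys],.016)[:,:2]*1000
print(len(xs),cv2.minAreaRect(w.astype(np.float32)),w.mean(0))
roi=np.zeros(r.shape,bool);roi[175:260,260:345]=1
rectpose('side',roi&(b>150)&(r>190)&(g>180),.04,30)
E
```

```text
[[-0.956 -0.     0.293]
 [-0.293  0.001 -0.956]
 [-0.    -1.    -0.001]] -72.99104936108931
14 rows, rot total [ 1.000e-03 -1.407e+00 -1.000e-03] d mm [431.5 361.8 -49.3]
-37 3.5 -15.7 0 -0.1005 0; -38.4 3.5 -11.9 0 -0.1005 0; -39.4 3.5 -8 0 -0.1005 0; -40 3.5 -4 0 -0.1005 0; -40.2 3.5 0 0 -0.1005 0; -40 3.5 4.1 0 -0.1005 0; -39.4 3.5 8.1 0 -0.1005 0; -38.4 3.5 12 0 -0.1005 0; -37 3.5 15.8 0 -0.1005 0; -35.2 3.5 19.4 0 -0.1005 0
-33.1 3.5 22.8 0 -0.1005 0; -30.7 3.5 26 0 -0.1005 0; -27.9 3.5 29 0 -0.1005 0; -24.8 3.5 31.6 0 -0.1005 0
15 rows, rot total [1.000e-03 1.735e+00 1.000e-03] d mm [431.5 361.8 -49.3]
-34.6 3.3 -14.6 0 0.1157 0; -32.6 3.3 -18.5 0 0.1157 0; -30.3 3.3 -22.2 0 0.1157 0; -27.5 3.3 -25.5 0 0.1157 0; -24.4 3.3 -28.5 0 0.1157 0; -20.9 3.3 -31.2 0 0.1157 0; -17.2 3.3 -33.4 0 0.1157 0; -13.2 3.3 -35.1 0 0.1157 0; -9.1 3.3 -36.4 0 0.1157 0; -4.8 3.3 -37.2 0 0.1157 0
-0.5 3.3 -37.5 0 0.1157 0; 3.8 3.3 -37.3 0 0.1157 0; 8.1 3.3 -36.7 0 0.1157 0; 12.3 3.3 -35.5 0 0.1157 0; 16.3 3.3 -33.8 0 0.1157 0
109 ((488.7491149902344, 375.126953125), (67.1439208984375, 69.12835693359375), 15.29074478149414) [488.88887127 375.62735798]
149 ((489.74237060546875, 374.5006103515625), (68.04531860351562, 69.04887390136719), 15.046735763549805) [488.59209232 376.40370448]
```

Request:
jog_arm(commands="-37 3.5 -15.7 0 -0.1005 0; -38.4 3.5 -11.9 0 -0.1005 0; -39.4 3.5 -8 0 -0.1005 0; -40 3.5 -4 0 -0.1005 0; -40.2 3.5 0 0 -0.1005 0; -40 3.5 4.1 0 -0.1005 0; -39.4 3.5 8.1 0 -0.1005 0; -38.4 3.5 12 0 -0.1005 0; -37 3.5 15.8 0 -0.1005 0; -35.2 3.5 19.4 0 -0.1005 0", fingers=100, squeeze=10)

```text
time: 0.93
tool_pos: [0.4628, -0.242, 0.2144]
orientation: [-0.43, 0.562, -0.561, 0.43]
force: [0.8, -1.3, 1.1]
opening: 0.0884
```

Request:
jog_arm(commands="-33.1 3.5 22.8 0 -0.1005 0; -30.7 3.5 26 0 -0.1005 0; -27.9 3.5 29 0 -0.1005 0; -24.8 3.5 31.6 0 -0.1005 0; 0 0 0 0 0 0; 0 0 0 0 0 0")

```text
time: 1.43
tool_pos: [0.5854, -0.1388, 0.1996]
orientation: [0.533, -0.466, 0.464, -0.533]
force: [-0.1, 0.3, 0.3]
opening: 0.0879
```

```bash
python3 - <<'E'
from h import *
print(robot.state()['force'],phi()); plan([.585,-.1396,.08],down(np.radians(7.6)))
E
```

```text
[-0.14686037  0.26747823  0.28535217] 7.7688538089127945
3 rows, rot total [ 0.001  0.003 -0.001] d mm [  -0.4   -0.8 -119.6]
0.3 39.9 -0.1 0.0005 0.001 -0.0003; 0.3 39.9 -0.1 0.0005 0.001 -0.0003; 0.2 39.9 -0.1 0.0005 0.001 -0.0003
```

Request:
jog_arm(commands="0.3 40 -0.1 0 0.003 0; 0.3 40 -0.1 0 0 0; 0.2 35 -0.1 0 0 0; 0 20 0 0 0 0; 0 15 0 0 0 0; 0 7 0 0 0 0; 0 0 0 0 0 0; 0 0 0 0 0 0")

```text
time: 2.1
tool_pos: [0.5846, -0.1419, 0.0446]
orientation: [-0.531, 0.466, -0.467, 0.531]
force: [-0.1, 0.2, -0.3]
opening: 0.0881
```

```bash
python3 - <<'E'
from h import *
p,R=cur();print(np.round(R.as_matrix(),4),phi(),robot.state()['time'],robot.state()['q']); plan([.585,-.1396,.0415],down(np.radians(7.6)))
E
```

```text
[[ 1.284e-01  8.000e-04  9.917e-01]
 [-9.917e-01 -4.000e-04  1.284e-01]
 [ 5.000e-04 -1.000e+00  7.000e-04]] 7.379082759658462 2.1 [-4.32576280e-01  7.00616175e-01  1.46609477e+00 -4.80016821e-05
  9.74012964e-01 -5.61338433e-01]
1 rows, rot total [-0.001 -0.004  0.   ] d mm [ 0.4  2.3 -3.1]
-2.2 3.1 0.6 -0.0007 -0.0039 0.0005
```

Request:
jog_arm(commands="-2.2 3 0.6 0 -0.003 0; 0 0 0 0 0 0")

```text
time: 2.27
tool_pos: [0.5852, -0.1388, 0.0415]
orientation: [-0.532, 0.465, -0.466, 0.532]
force: [-0.3, -0.3, -0.6]
opening: 0.0883
```

Request:
jog_arm(commands="0 0 0 0 0 0; 0 0 0 0 0 0; 0 0 0 0 0 0; 0 0 0 0 0 0; 0 0 0 0 0 0", fingers=40, squeeze=10)

```text
time: 2.68
tool_pos: [0.5851, -0.1389, 0.041]
orientation: [-0.532, 0.465, -0.466, 0.532]
force: [1.4, -0.3, 1.1]
opening: 0.0597
```

Request:
jog_arm(commands="0 -8 0 0 0 0; 0 -20 0 0 0 0; 0 -25 0 0 0 0; 0 -25 0 0 0 0; 0 -15 0 0 0 0; 0 0 0 0 0 0")

```text
time: 3.18
tool_pos: [0.5862, -0.1394, 0.1376]
orientation: [-0.532, 0.464, -0.468, 0.533]
force: [0.8, -0.2, -0.6]
opening: 0.0598
```

```bash
python3 - <<'E'
from h import *
print(robot.state()['opening'],robot.state()['force'],phi()); plan([.4888,.3753,.100],down(np.radians(15.1)),n=20)
E
```

```text
0.05976781350200509 [ 0.77708008 -0.19109925 -0.58401972] 7.624220584489679
20 rows, rot total [-0.005 -0.13   0.004] d mm [-97.4 514.7 -37.6]
-26.2 1.8 -1.4 -0.0003 -0.0065 0.0002; -26.2 1.8 -1.3 -0.0003 -0.0065 0.0002; -26.2 1.8 -1.1 -0.0003 -0.0065 0.0002; -26.2 1.8 -0.9 -0.0003 -0.0065 0.0002; -26.2 1.8 -0.7 -0.0003 -0.0065 0.0002; -26.2 1.8 -0.6 -0.0003 -0.0065 0.0002; -26.2 1.8 -0.4 -0.0003 -0.0065 0.0002; -26.2 1.8 -0.2 -0.0003 -0.0065 0.0002; -26.2 1.8 -0.1 -0.0003 -0.0065 0.0002; -26.2 1.8 0.1 -0.0003 -0.0065 0.0002
-26.2 1.8 0.3 -0.0003 -0.0065 0.0002; -26.2 1.8 0.5 -0.0003 -0.0065 0.0002; -26.2 1.8 0.6 -0.0003 -0.0065 0.0002; -26.2 1.8 0.8 -0.0003 -0.0065 0.0002; -26.2 1.9 1 -0.0003 -0.0065 0.0002; -26.2 1.9 1.1 -0.0003 -0.0065 0.0002; -26.2 1.9 1.3 -0.0003 -0.0065 0.0002; -26.1 1.9 1.5 -0.0003 -0.0065 0.0002; -26.1 1.9 1.7 -0.0003 -0.0065 0.0002; -26.1 1.9 1.8 -0.0003 -0.0065 0.0002
```

Request:
jog_arm(commands="-16 1 -1.4 0 -0.0065 0; -26.2 1 -1.3 0 -0.0065 0; -26.2 1 -1.1 0 -0.0065 0; -26.2 1 -0.9 0 -0.0065 0; -26.2 1 -0.7 0 -0.0065 0; -26.2 1 -0.6 0 -0.0065 0; -26.2 1 -0.4 0 -0.0065 0; -26.2 1 -0.2 0 -0.0065 0; -26.2 1 -0.1 0 -0.0065 0; -26.2 1 0.1 0 -0.0065 0")

```text
time: 4.02
tool_pos: [0.5357, 0.1105, 0.1222]
orientation: [0.548, -0.449, 0.447, -0.547]
force: [-0.3, -0.5, -1.0]
opening: 0.0598
```

Request:
jog_arm(commands="-26.2 1 0.3 0 -0.0065 0; -26.2 1 0.5 0 -0.0065 0; -26.2 1 0.6 0 -0.0065 0; -26.2 1 0.8 0 -0.0065 0; -26.2 1 1 0 -0.0065 0; -26.2 1 1.1 0 -0.0065 0; -26.2 1 1.3 0 -0.0065 0; -26.1 1 1.5 0 -0.0065 0; -26.1 1 1.7 0 -0.0065 0; -26.1 1 1.8 0 -0.0065 0")

```text
time: 4.85
tool_pos: [0.4869, 0.3674, 0.112]
orientation: [0.562, -0.43, 0.429, -0.561]
force: [-0.2, -0.8, -0.7]
opening: 0.06
```

Request:
jog_arm(commands="-10 0 0.8 0 0 0; 0 0 0 0 0 0; 0 0 0 0 0 0")

```text
time: 5.1
tool_pos: [0.4863, 0.3754, 0.1127]
orientation: [0.562, -0.43, 0.43, -0.561]
force: [-0.1, -0.2, -0.9]
opening: 0.0602
```

```bash
python3 - <<'E'
from h import *
print(robot.state()['opening'],robot.state()['force'],phi());print(np.round(cur()[1].as_matrix()[:,1],4)); plan([.4888,.3753,.045],down(np.radians(15.1)))
E
```

```text
0.060179306325916074 [-0.104544   -0.23924441 -0.90466467] 15.111753721587768
[-0.0015 -0.0011 -1.    ]
2 rows, rot total [0.002 0.    0.001] d mm [  2.5  -0.1 -67.7]
0.4 33.9 1.3 0.0009 0.0001 0.0003; 0.4 33.9 1.2 0.0009 0.0001 0.0003
```

Request:
jog_arm(commands="0.4 25 1 0 0 0; 0.4 25 1 0 0 0; 0 18 0.5 0 0 0; 0 8 0 0 0 0; 0 0 0 0 0 0; 0 0 0 0 0 0")

```text
time: 5.6
tool_pos: [0.4901, 0.3751, 0.0383]
orientation: [-0.561, 0.43, -0.43, 0.561]
force: [1.2, 0.7, -0.3]
opening: 0.0594
```

```bash
python3 - <<'E'
from h import *
print(robot.state()['force'],phi()); plan([.4888,.3753,.030],down(np.radians(15.1)))
E
```

```text
[ 1.24738349  0.7005103  -0.31423986] 15.01630404987592
1 rows, rot total [-0.    -0.001  0.   ] d mm [-1.3  0.2 -8.3]
-0.5 8.3 -1.2 -0.0004 -0.0015 0
```

Request:
jog_arm(commands="-0.3 4 -0.8 0 0 0; 0 2.5 0 0 0 0; 0 0 0 0 0 0; 0 0 0 0 0 0")

```text
time: 5.93
tool_pos: [0.4888, 0.3759, 0.0316]
orientation: [-0.561, 0.43, -0.43, 0.561]
force: [0.8, -0.9, -1.2]
opening: 0.0598
```

Request:
jog_arm(commands="0 1 0 0 0 0; 0 0 0 0 0 0")

```text
time: 6.1
tool_pos: [0.4888, 0.3758, 0.0303]
orientation: [-0.561, 0.43, -0.43, 0.561]
force: [0.2, 0.3, -0.7]
opening: 0.06
```

Request:
jog_arm(commands="0 0.5 0 0 0 0; 0 0 0 0 0 0; 0 0 0 0 0 0; 0 0 0 0 0 0", fingers=100)

```text
time: 6.43
tool_pos: [0.4888, 0.3759, 0.0298]
orientation: [-0.561, 0.43, -0.43, 0.561]
force: [-0.0, -0.3, 0.3]
opening: 0.0841
```

Request:
jog_arm(commands="0 -15 0 0 0 0; 0 -30 0 0 0 0; 0 -40 0 0 0 0; 0 -20 0 0 0 0; 41 0 10 0 0.02 0; 41 0 10 0 0.02 0; 41 0 10 0 0.02 0; 41 0 10 0 0.02 0; 30 0 8 0 0 0; 0 0 0 0 0 0")

```text
time: 7.27
tool_pos: [0.5801, 0.1943, 0.1348]
orientation: [0.542, -0.453, 0.454, -0.542]
force: [0.6, 0.2, 0.0]
opening: 0.088
```

```bash
cat >> h.py <<'E'
def look(tag):
    im=snap('top',tag)
    r,g,b=[im[...,i].astype(int) for i in range(3)]
    big=cv2.resize(im[140:280,150:410],None,fx=3,fy=3,interpolation=cv2.INTER_CUBIC);cv2.imwrite(f'pics/{tag}z.png',big[:,:,::-1])
    cream=(b>150)&(r>200)&(g>190)&(r-b>30)&(r-b<55); pink=(b>105)&(r>190)&(g<185)&(g>145)&(b<150)&(r-g>36)
    roi=np.zeros(r.shape,bool);roi[155:235,245:400]=1
    print('slab cream');rectpose('top',roi&cream,.04)
    print('slab pink')
    for o in rectpose('top',roi&pink,.04,pr=False):
        if max(o[0][4:])<70: print(*o)
    return im
def pile(im,ztop,cream=True):
    r,g,b=[im[...,i].astype(int) for i in range(3)]
    m=(b>145)&(r>195)&(g>185)&(r-b>30)&(r-b<55) if cream else (b>105)&(r>190)&(g<185)&(b<150)&(r-g>36)
    roi=np.zeros(r.shape,bool);roi[200:260,160:225]=1
    print('pile');rectpose('top',roi&m,ztop)
E
python3 - <<'E'
from h import *
im=look('t1');pile(im,.028);print(phi());print(robot.state()['time'])
E
```

```text
slab cream
[570.7  11.3 568.8  10.5  53.8  58.2] 4.0
[595.9 -63.7 592.7 -65.9  60.2  58.7] 10.2
slab pink
[560.4 145.7 561.7 145.5  59.1  27.9] 1.3
pile
[486.6 373.7 487.3 373.9  58.5  57.4] 14.9
10.255190001840889
7.3167
```

View pics/t1z.png

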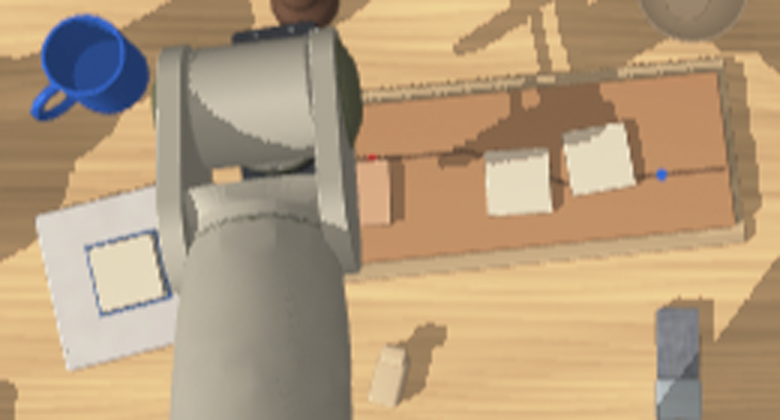

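The first tile sits squarely inside the blue square, within about 2 mm. The blue dot is now visible at about (370,198). Next is the cream tile at (0.595,-0.064).

```bash
python3 - <<'E'
from h import *
plan([.595,-.0637,.08],down(np.radians(10.2)))
E
```

```text
7 rows, rot total [-0.     0.001  0.   ] d mm [  16.1 -260.6  -54.7]
37 7.8 -4.4 0 0.0001 0; 37 7.8 -4.4 0 0.0001 0; 37 7.8 -4.4 0 0.0001 0; 37 7.8 -4.4 0 0.0001 0; 37 7.8 -4.3 0 0.0001 0; 37 7.8 -4.3 0 0.0001 0; 37 7.8 -4.3 0 0.0001 0
```

Request:
jog_arm(commands="37 3 -4.4 0 0 0; 37 3 -4.4 0 0 0; 37 3 -4.4 0 0 0; 37 3 -4.4 0 0 0; 37 3 -4.4 0 0 0; 37 10 -4.3 0 0 0; 37 15 -4.3 0 0 0; 0 15 0 0 0 0; 0 0 0 0 0 0; 0 0 0 0 0 0")

```text
time: 8.15
tool_pos: [0.5946, -0.0595, 0.0795]
orientation: [0.544, -0.453, 0.451, -0.544]
force: [0.1, 0.4, 0.1]
opening: 0.0881
```

```bash
python3 - <<'E'
from h import *
plan([.595,-.0637,.0415],down(np.radians(10.2)))
E
```

```text
1 rows, rot total [ 0.001  0.006 -0.001] d mm [  0.4  -4.2 -38. ]
4.2 38 -0.4 0.0012 0.0059 -0.001
```

Request:
jog_arm(commands="4 12 -0.4 0 0.005 0; 0 12 0 0 0 0; 0 9 0 0 0 0; 0 0 0 0 0 0; 0 0 0 0 0 0")

```text
time: 8.57
tool_pos: [0.595, -0.0644, 0.0461]
orientation: [0.543, -0.454, 0.453, -0.542]
force: [0.8, 0.4, 0.4]
opening: 0.0884
```

```bash
python3 - <<'E'
from h import *
plan([.595,-.0637,.0415],down(np.radians(10.2)))
E
```

```text
1 rows, rot total [ 0.001  0.001 -0.001] d mm [-0.   0.7 -4.6]
-0.7 4.6 0.1 0.0011 0.0006 -0.0006
```

Request:
jog_arm(commands="-0.7 4.6 0 0 0 0; 0 0 0 0 0 0")

```text
time: 8.73
tool_pos: [0.595, -0.064, 0.0418]
orientation: [0.543, -0.454, 0.453, -0.542]
force: [0.5, 1.1, 0.0]
opening: 0.088
```

Request:
jog_arm(commands="0 0 0 0 0 0; 0 0 0 0 0 0; 0 0 0 0 0 0; 0 0 0 0 0 0; 0 0 0 0 0 0", fingers=40)

```text
time: 9.15
tool_pos: [0.5953, -0.0642, 0.0423]
orientation: [-0.542, 0.453, -0.454, 0.543]
force: [1.0, -0.1, 0.1]
opening: 0.0601
```

Request:
jog_arm(commands="0 -8 0 0 0 0; 0 -20 0 0 0 0; 0 -25 0 0 0 0; 0 -25 0 0 0 0; 0 -15 0 0 0 0; 0 0 0 0 0 0")

```text
time: 9.65
tool_pos: [0.5964, -0.0645, 0.139]
orientation: [-0.542, 0.452, -0.456, 0.543]
force: [-0.0, 0.3, -1.7]
opening: 0.0599
```

```bash
python3 - <<'E'
from h import *
plan([.489,.3760,.100],down(np.radians(15.1)),n=15)
E
```

```text
15 rows, rot total [-0.005 -0.085  0.003] d mm [-107.4  440.5  -39. ]
-30.2 2.5 -1.9 -0.0004 -0.0057 0.0002; -30.2 2.5 -1.7 -0.0004 -0.0057 0.0002; -30.2 2.5 -1.5 -0.0004 -0.0057 0.0002; -30.2 2.5 -1.3 -0.0004 -0.0057 0.0002; -30.2 2.5 -1.2 -0.0004 -0.0057 0.0002; -30.2 2.5 -1 -0.0004 -0.0057 0.0002; -30.2 2.5 -0.8 -0.0004 -0.0057 0.0002; -30.2 2.6 -0.6 -0.0004 -0.0057 0.0002; -30.2 2.6 -0.5 -0.0004 -0.0057 0.0002; -30.2 2.6 -0.3 -0.0004 -0.0057 0.0002
-30.2 2.6 -0.1 -0.0004 -0.0057 0.0002; -30.2 2.6 0 -0.0004 -0.0057 0.0002; -30.2 2.6 0.2 -0.0004 -0.0057 0.0002; -30.2 2.6 0.4 -0.0004 -0.0057 0.0002; -30.2 2.6 0.6 -0.0004 -0.0057 0.0002
```

Request:
jog_arm(commands="-20 1 -1.3 0 -0.0057 0; -30 1 -1.7 0 -0.0057 0; -30 1 -1.5 0 -0.0057 0; -30 1 -1.3 0 -0.0057 0; -30 1 -1.2 0 -0.0057 0; -30 1 -1 0 -0.0057 0; -30 1 -0.8 0 -0.0057 0; -30 1 -0.6 0 -0.0057 0; -30 1 -0.5 0 -0.0057 0; -30 1 -0.3 0 -0.0057 0")

```text
time: 10.48
tool_pos: [0.5252, 0.219, 0.1241]
orientation: [0.556, -0.438, 0.438, -0.555]
force: [0.2, 0.7, -0.3]
opening: 0.0598
```

Request:
jog_arm(commands="-30 3 -0.1 0 -0.0057 0; -30 3 0 0 -0.0057 0; -30 3 0.2 0 -0.0057 0; -30 3 0.4 0 -0.0057 0; -30 3 0.6 0 -0.0057 0; -12 3 0.3 0 0 0; 0 0 0 0 0 0; 0 0 0 0 0 0")

```text
time: 11.15
tool_pos: [0.4876, 0.3746, 0.1062]
orientation: [0.562, -0.43, 0.43, -0.561]
force: [0.1, -0.3, -0.6]
opening: 0.06
```

```bash
python3 - <<'E'
from h import *
print(robot.state()['force'],robot.state()['opening']); plan([.489,.3758,.048],down(np.radians(15.1)))
E
```

```text
[ 0.05261108 -0.30701726 -0.55586357] 0.060011164033310166
2 rows, rot total [0.001 0.001 0.001] d mm [  1.4   1.2 -58.2]
-0.4 29.1 0.9 0.0007 0.0003 0.0003; -0.4 29.1 0.9 0.0007 0.0003 0.0003
```

Request:
jog_arm(commands="0 22 0.3 0 0 0; -0.4 22 0.5 0 0 0; 0 12 0.3 0 0 0; 0 0 0 0 0 0; 0 0 0 0 0 0")

```text
time: 11.57
tool_pos: [0.4893, 0.3749, 0.0513]
orientation: [0.561, -0.43, 0.43, -0.561]
force: [-0.4, -0.0, -0.5]
opening: 0.0599
```

```bash
python3 - <<'E'
from h import *
print(robot.state()['force'],robot.state()['opening']); plan([.489,.3758,.043],down(np.radians(15.1)))
E
```

```text
[-0.36476934 -0.04982373 -0.47860806] 0.059851563863335615
1 rows, rot total [ 0.001 -0.001  0.   ] d mm [-0.3  0.9 -8.3]
-0.9 8.3 0 0.0005 -0.0012 0.0002
```

Request:
jog_arm(commands="-0.6 5 0 0 0 0; 0 2 0 0 0 0; 0 1 0 0 0 0; 0 0 0 0 0 0; 0 0 0 0 0 0")

```text
time: 11.98
tool_pos: [0.4888, 0.3765, 0.0434]
orientation: [-0.561, 0.43, -0.43, 0.562]
force: [-0.4, -0.1, 0.4]
opening: 0.0597
```

Request:
jog_arm(commands="0 0.3 0 0 0 0; 0 0 0 0 0 0; 0 0 0 0 0 0; 0 0 0 0 0 0", fingers=100)

```text
time: 12.32
tool_pos: [0.4888, 0.3764, 0.043]
orientation: [-0.561, 0.43, -0.43, 0.561]
force: [-0.4, 0.2, 0.3]
opening: 0.0846
```

Request:
jog_arm(commands="0 -15 0 0 0 0; 0 -30 0 0 0 0; 0 -35 0 0 0 0; 0 -10 0 0 0 0; 41 0 10 0 0.02 0; 41 0 10 0 0.02 0; 41 0 10 0 0.02 0; 41 0 10 0 0.02 0; 30 0 8 0 0.02 0; 0 0 0 0 0 0")

```text
time: 13.15
tool_pos: [0.5801, 0.195, 0.1326]
orientation: [0.538, -0.459, 0.46, -0.538]
force: [-0.2, -0.4, -0.2]
opening: 0.0885
```

```bash
python3 - <<'E'
from h import *
im=look('t2');pile(im,.040)
plan([.571,.0115,.08],down(np.radians(3.8)))
E
```

```text
slab cream
[569.2  11.3 568.2  10.5  51.1  58.1] 4.2
slab pink
[560.4 145.7 561.6 145.7  59.1  27.9] 1.3
pile
[486.7 376.7 486.2 375.9  59.3  59.3] 14.5
5 rows, rot total [0.    0.093 0.   ] d mm [  -7.9 -186.   -52.5]
36.5 10.5 -7.5 0 0.0186 0; 36.6 10.5 -6.8 0 0.0186 0; 36.7 10.5 -6.1 0 0.0186 0; 36.8 10.5 -5.4 0 0.0186 0; 36.9 10.5 -4.7 0 0.0186 0
```

View pics/t2z.png

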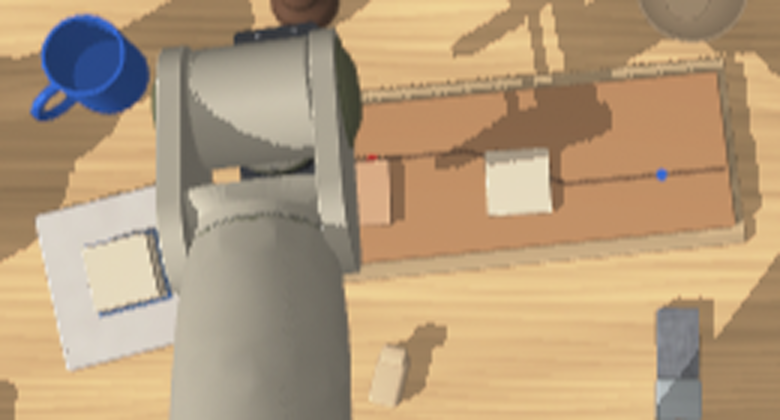

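Request:
jog_arm(commands="36.5 4 -7.5 0 0.0186 0; 36.6 6 -6.8 0 0.0186 0; 36.7 10.5 -6.1 0 0.0186 0; 36.8 10.5 -5.4 0 0.0186 0; 36.9 10.5 -4.2 0 0.0186 0; 0 12 0 0 0 0; 0 0 0 0 0 0; 0 0 0 0 0 0")

```text
time: 13.87
tool_pos: [0.5709, 0.0153, 0.0791]
orientation: [0.518, -0.482, 0.481, -0.517]
force: [-0.2, -0.5, 1.2]
opening: 0.088
```

```bash
python3 - <<'E'
from h import *
plan([.5725,.0115,.0465],down(np.radians(3.7)))
E
```

```text
1 rows, rot total [ 0.001  0.007 -0.001] d mm [  1.6  -3.8 -32.6]
4 32.6 1.3 0.001 0.007 -0.0006
```

Request:
jog_arm(commands="3.6 11 1.2 0 0.006 0; 0 11 0 0 0 0; 0 10 0 0 0 0; 0 0 0 0 0 0; 0 0 0 0 0 0")

```text
time: 14.28
tool_pos: [0.5723, 0.0111, 0.0465]
orientation: [0.516, -0.484, 0.483, -0.516]
force: [-0.1, 0.6, 0.8]
opening: 0.0881
```

```bash
python3 - <<'E'
from h import *
plan([.5725,.0115,.0418],down(np.radians(3.7)))
E
```

```text
1 rows, rot total [ 0.002  0.001 -0.   ] d mm [ 0.2  0.4 -4.7]
-0.4 4.7 0.2 0.0015 0.0006 -0.0004
```

Request:
jog_arm(commands="-0.4 4.7 0.2 0 0 0; 0 0 0 0 0 0")

```text
time: 14.45
tool_pos: [0.5728, 0.0112, 0.0423]
orientation: [0.516, -0.484, 0.484, -0.516]
force: [1.0, -0.4, -0.4]
opening: 0.0883
```

Request:
jog_arm(commands="0 0 0 0 0 0; 0 0 0 0 0 0; 0 0 0 0 0 0; 0 0 0 0 0 0; 0 0 0 0 0 0", fingers=40)

```text
time: 14.87
tool_pos: [0.573, 0.0109, 0.0428]
orientation: [-0.516, 0.483, -0.484, 0.516]
force: [0.4, 0.8, 0.9]
opening: 0.0601
```

Request:
jog_arm(commands="0 -8 0 0 0 0; 0 -20 0 0 0 0; 0 -25 0 0 0 0; 0 -25 0 0 0 0; 0 -15 0 0 0 0; 0 0 0 0 0 0")

```text
time: 15.37
tool_pos: [0.5742, 0.0108, 0.1394]
orientation: [-0.515, 0.482, -0.485, 0.517]
force: [-0.1, 0.7, -1.1]
opening: 0.0599
```

```bash
python3 - <<'E'
from h import *
plan([.490,.3755,.115],down(np.radians(15.1)),n=12)
E
```

```text
12 rows, rot total [-0.006 -0.199  0.002] d mm [-84.2 364.7 -24.4]
-30.8 2 -5.1 -0.0005 -0.0166 0.0002; -30.9 2 -4.5 -0.0005 -0.0166 0.0002; -30.9 2 -4 -0.0005 -0.0166 0.0002; -31 2 -3.5 -0.0005 -0.0166 0.0002; -31 2 -3 -0.0005 -0.0166 0.0002; -31.1 2 -2.5 -0.0005 -0.0166 0.0002; -31.1 2 -2 -0.0005 -0.0166 0.0002; -31.2 2 -1.4 -0.0005 -0.0166 0.0002; -31.2 2 -0.9 -0.0005 -0.0166 0.0002; -31.2 2 -0.4 -0.0005 -0.0166 0.0002
-31.2 2 0.1 -0.0005 -0.0166 0.0002; -31.2 2 0.6 -0.0005 -0.0166 0.0002
```

Request:
jog_arm(commands="-20 1 -3.3 0 -0.0166 0; -30.9 2 -4.5 0 -0.0166 0; -30.9 2 -4 0 -0.0166 0; -31 2 -3.5 0 -0.0166 0; -31 2 -3 0 -0.0166 0; -31.1 2 -2.5 0 -0.0166 0; -31.1 2 -2 0 -0.0166 0; -31.2 2 -1.4 0 -0.0166 0; -31.2 2 -0.9 0 -0.0166 0; -31.2 2 -0.4 0 -0.0166 0")

```text
time: 16.2
tool_pos: [0.5041, 0.3056, 0.1155]
orientation: [0.555, -0.439, 0.439, -0.554]
force: [-0.1, -0.7, -1.0]
opening: 0.06
```

Request:
jog_arm(commands="-31.2 2 0.1 0 -0.0166 0; -31.2 2 0.6 0 -0.0166 0; -11 2 0.3 0 0 0; 0 0 0 0 0 0; 0 0 0 0 0 0")

```text
time: 16.62
tool_pos: [0.4883, 0.3751, 0.1098]
orientation: [0.562, -0.43, 0.43, -0.561]
force: [0.3, -0.2, -1.6]
opening: 0.0596
```

```bash
python3 - <<'E'
from h import *
plan([.490,.3755,.060],down(np.radians(15.1)))
E
```

```text
2 rows, rot total [0.001 0.    0.001] d mm [  1.7   0.4 -49.8]
0 24.9 0.9 0.0007 0.0002 0.0004; 0 24.9 0.9 0.0007 0.0002 0.0004
```

Request:
jog_arm(commands="0 20 0.4 0 0 0; 0 20 0.4 0 0 0; 0 8 0.3 0 0 0; 0 0 0 0 0 0; 0 0 0 0 0 0")

```text
time: 17.03
tool_pos: [0.4902, 0.3752, 0.063]
orientation: [0.561, -0.43, 0.43, -0.561]
force: [-0.5, -0.7, -0.7]
opening: 0.0597
```

```bash
python3 - <<'E'
from h import *
plan([.490,.3755,.0553],down(np.radians(15.1)))
E
```

```text
1 rows, rot total [-0.    -0.001  0.   ] d mm [-0.2  0.3 -7.7]
-0.3 7.7 -0.1 0 -0.0012 0.0001
```

Request:
jog_arm(commands="0 5 0 0 0 0; 0 1.7 0 0 0 0; 0 1 0 0 0 0; 0 0 0 0 0 0; 0 0 0 0 0 0")

```text
time: 17.45
tool_pos: [0.4896, 0.3761, 0.0552]
orientation: [-0.561, 0.43, -0.43, 0.562]
force: [0.3, -0.2, -0.5]
opening: 0.0598
```

Request:
jog_arm(commands="0 0 0 0 0 0; 0 0 0 0 0 0; 0 0 0 0 0 0; 0 0 0 0 0 0", fingers=100)

```text
time: 17.78
tool_pos: [0.4896, 0.3762, 0.0551]
orientation: [-0.561, 0.43, -0.43, 0.562]
force: [-0.5, -0.4, 0.0]
opening: 0.0844
```

Request:
jog_arm(commands="0 -15 0 0 0 0; 0 -30 0 0 0 0; 0 -30 0 0 0 0; 0 -10 0 0 0 0; 41 0 10 0 0.02 0; 41 0 10 0 0.02 0; 41 0 10 0 0.02 0; 41 0 10 0 0.02 0; 41 0 10 0 0.02 0; 41 0 10 0 0.02 0")

```text
time: 18.62
tool_pos: [0.5993, 0.1495, 0.1394]
orientation: [0.535, -0.463, 0.463, -0.534]
force: [1.6, 0.6, -0.1]
opening: 0.0882
```

Request:
jog_arm(commands="41 0 0 0 0 0; 41 0 0 0 0.02 0; 41 0 0 0 0.02 0; 41 0 0 0 0.02 0; 0 0 0 0 0 0")

```text
time: 19.03
tool_pos: [0.6203, -0.0179, 0.1392]
orientation: [0.519, -0.48, 0.481, -0.518]
force: [0.5, 0.0, -0.2]
opening: 0.0884
```

```bash
python3 - <<'E'
from h import *
im=look('t3');pile(im,.052)
plan([.560,.1613,.1],down(np.radians(3.8)))
E
```

```text
slab cream
slab pink
[560.3 162.5 560.  161.4  59.5  61.3] 1.1
pile
[487.5 376.5 487.4 376.3  60.1  59. ] 15.8
5 rows, rot total [0.001 0.012 0.   ] d mm [-60.  175.9 -39.2]
-36 7.8 -9.2 0.0001 0.0025 0; -36 7.8 -9.3 0.0001 0.0025 0; -36 7.8 -9.4 0.0001 0.0025 0; -35.9 7.8 -9.5 0.0001 0.0025 0; -35.9 7.8 -9.5 0.0001 0.0025 0
```

View pics/t3z.png

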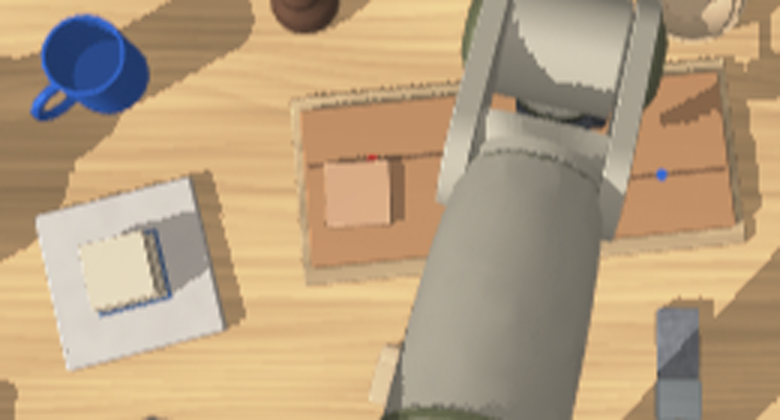

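The pile is square. The pink tile hasn't moved, at (0.560,0.161), so I'll pick it now.

Request:
jog_arm(commands="-36 5 -9.2 0 0.0025 0; -36 8 -9.3 0 0.0025 0; -36 10 -9.4 0 0.0025 0; -36 15 -9.5 0 0.004 0; -35 15 -9 0 0.005 0; 0 10 0 0 0 0; 0 0 0 0 0 0; 0 0 0 0 0 0")

```text
time: 19.75
tool_pos: [0.5596, 0.1638, 0.0767]
orientation: [0.517, -0.483, 0.483, -0.517]
force: [0.2, -0.1, 1.0]
opening: 0.0879
```

```bash
python3 - <<'E'
from h import *
plan([.560,.1615,.0465],down(np.radians(3.2)))
E
```

```text
1 rows, rot total [0.001 0.012 0.   ] d mm [  0.4  -2.3 -30.2]
2.4 30.2 0.3 0.0006 0.0124 0.0001
```

Request:
jog_arm(commands="2 10 0.3 0 0.012 0; 0 10 0 0 0 0; 0 10 0 0 0 0; 0 0 0 0 0 0; 0 0 0 0 0 0")

```text
time: 20.17
tool_pos: [0.5599, 0.1612, 0.0462]
orientation: [0.514, -0.487, 0.486, -0.513]
force: [0.4, 0.0, 0.6]
opening: 0.0883
```

```bash
python3 - <<'E'
from h import *
plan([.560,.1615,.0418],down(np.radians(3.2)))
E
```

```text
1 rows, rot total [ 0.001 -0.001  0.   ] d mm [ 0.1  0.3 -4.4]
-0.3 4.4 0.1 0.0014 -0.0014 0
```

Request:
jog_arm(commands="-0.3 4.4 0 0 0 0; 0 0 0 0 0 0")

```text
time: 20.33
tool_pos: [0.56, 0.1619, 0.0422]
orientation: [0.514, -0.486, 0.486, -0.514]
force: [-0.6, 0.4, -0.1]
opening: 0.0881
```

Request:
jog_arm(commands="0 0 0 0 0 0; 0 0 0 0 0 0; 0 0 0 0 0 0; 0 0 0 0 0 0; 0 0 0 0 0 0", fingers=40)

```text
time: 20.75
tool_pos: [0.5602, 0.162, 0.0427]
orientation: [-0.513, 0.486, -0.486, 0.514]
force: [0.4, 0.5, 0.5]
opening: 0.0599
```

Request:
jog_arm(commands="0 -8 0 0 0 0; 0 -20 0 0 0 0; 0 -25 0 0 0 0; 0 -25 0 0 0 0; 0 -15 0 0 0 0; 0 0 0 0 0 0")

```text
time: 21.25
tool_pos: [0.5614, 0.1622, 0.1393]
orientation: [-0.512, 0.485, -0.487, 0.515]
force: [-1.0, 0.4, -0.6]
opening: 0.0598
```

```bash
python3 - <<'E'
from h import *
plan([.490,.3750,.115],down(np.radians(15.1)),n=8)
E
```

```text
8 rows, rot total [-0.006 -0.208  0.   ] d mm [-71.4 212.8 -24.3]
-27.1 3 -7.5 -0.0008 -0.026 0; -27.2 3 -6.8 -0.0008 -0.026 0; -27.4 3 -6 -0.0008 -0.026 0; -27.6 3 -5.3 -0.0008 -0.026 0; -27.7 3 -4.6 -0.0008 -0.026 0; -27.8 3 -3.9 -0.0008 -0.026 0; -27.9 3 -3.1 -0.0008 -0.026 0; -28 3 -2.4 -0.0008 -0.026 0
```

Request:
jog_arm(commands="-18 1 -5 0 -0.026 0; -27.2 3 -6.8 0 -0.026 0; -27.4 3 -6 0 -0.026 0; -27.6 3 -5.3 0 -0.026 0; -27.7 3 -4.6 0 -0.026 0; -27.8 3 -3.9 0 -0.026 0; -27.9 3 -3.1 0 -0.026 0; -28 3 -2.4 0 -0.026 0; -9 1 -2.5 0 0 0; 0 0 0 0 0 0")

```text
time: 22.08
tool_pos: [0.4853, 0.3753, 0.1112]
orientation: [0.562, -0.43, 0.429, -0.561]
force: [-0.4, -0.1, 0.5]
opening: 0.0598
```

Request:
jog_arm(commands="0 0 0 0 0 0; 0 0 0 0 0 0")

```text
time: 22.25
tool_pos: [0.4874, 0.3728, 0.1124]
orientation: [0.561, -0.43, 0.431, -0.561]
force: [0.2, 0.7, -0.6]
opening: 0.0599
```

```bash
python3 - <<'E'
from h import *
plan([.490,.3750,.075],down(np.radians(15.1)))
E
```

```text
1 rows, rot total [ 0.    -0.002  0.   ] d mm [  2.6   2.2 -37.4]
-1.5 37.4 3.1 0.0003 -0.0018 0.0004
```

Request:
jog_arm(commands="-0.5 14 1 0 0 0; -0.5 14 1 0 0 0; -0.5 10 0.5 0 0 0; 0 0 0 0 0 0; 0 0 0 0 0 0; 0 0 0 0 0 0")

```text
time: 22.75
tool_pos: [0.4895, 0.3759, 0.0753]
orientation: [-0.561, 0.43, -0.43, 0.562]
force: [-0.2, -0.3, -0.4]
opening: 0.0596
```

```bash
python3 - <<'E'
from h import *
plan([.490,.3750,.0673],down(np.radians(15.1)))
E
```

```text
1 rows, rot total [-0.001 -0.001 -0.   ] d mm [ 0.5 -0.9 -8. ]
1 8 0.3 -0.0011 -0.001 -0.0002
```

Request:
jog_arm(commands="0.8 5 0.3 0 0 0; 0 2 0 0 0 0; 0 1 0 0 0 0; 0 0 0 0 0 0; 0 0 0 0 0 0")

```text
time: 23.17
tool_pos: [0.4895, 0.3754, 0.0668]
orientation: [-0.561, 0.43, -0.43, 0.561]
force: [-0.8, -1.8, 1.4]
opening: 0.06
```

Request:
jog_arm(commands="0 0 0 0 0 0; 0 0 0 0 0 0; 0 0 0 0 0 0; 0 0 0 0 0 0", fingers=100)

```text
time: 23.5
tool_pos: [0.4894, 0.3754, 0.0665]
orientation: [-0.561, 0.43, -0.43, 0.561]
force: [0.2, -0.5, 0.4]
opening: 0.0843
```

Request:
jog_arm(commands="0 -15 0 0 0 0; 0 -30 0 0 0 0; 0 -35 0 0 0 0; 0 -20 0 0 0 0; 35 0 -20 0 0.02 0; 35 0 -20 0 0.02 0; 35 0 -20 0 0.02 0; 35 0 -10 0 0.02 0; 35 0 -10 0 0.02 0; 35 0 0 0 0.02 0")

```text
time: 24.33
tool_pos: [0.4546, 0.1505, 0.1667]
orientation: [0.534, -0.463, 0.463, -0.534]
force: [1.0, -0.8, 0.4]
opening: 0.0884
```

Request:
jog_arm(commands="41 -3 0 0 0.06 0; 41 -3 0 0 0.06 0; 41 -3 0 0 0.06 0; 41 -3 0 0 0.06 0; 41 -3 0 0 0.06 0; 41 -3 0 0 0.06 0; 0 0 0 0 0 0")

```text
time: 24.92
tool_pos: [0.4538, -0.0985, 0.1852]
orientation: [0.441, -0.552, 0.554, -0.44]
force: [-1.0, 0.0, 0.4]
opening: 0.0883
```

```bash
python3 - <<'E'
from h import *
im=look('t4');pile(im,.064,False);print(phi(),cur()[0])
E
```

```text
slab cream
slab pink
pile
[487.3 373.4 487.9 373.3  58.4  57.7] 14.7
-12.755150234659775 [ 0.4540133  -0.09572268  0.1848324 ]
```

View pics/t4.png

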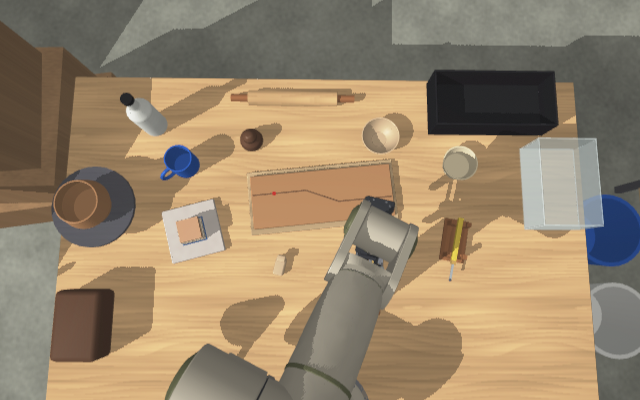

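```bash
python3 - <<'E'
from h import *
t4=cv2.imread('pics/t4.png')[:,:,::-1].astype(int);t3=cv2.imread('pics/t3.png')[:,:,::-1].astype(int)
z=np.hstack([cv2.resize(t4[155:240,240:350].astype(np.uint8),None,fx=5,fy=5,interpolation=cv2.INTER_CUBIC)])
z2=cv2.resize(t3[155:240,345:405].astype(np.uint8),None,fx=5,fy=5,interpolation=cv2.INTER_CUBIC)
cv2.imwrite('pics/seam.png',np.hstack([z,z2])[:,:,::-1])
b=(t3[...,2]-t3[...,0]>10);b[:160]=0;b[235:]=0;b[:,:355]=0;b[:,400:]=0
ys,xs=np.where(b);w=(t3[...,2]-t3[...,0])[ys,xs];print('blue',np.average(xs,weights=w),np.average(ys,weights=w),unproj('top',[[np.average(xs,weights=w),np.average(ys,weights=w)]],.028))
r=(t4[...,0]-t4[...,1]>70);r[:160]=0;r[235:]=0;r[:,:245]=0;r[:,320:]=0
ys,xs=np.where(r);w=(t4[...,0]-t4[...,1]-50)[ys,xs];print('red',np.average(xs,weights=w),np.average(ys,weights=w),len(xs),unproj('top',[[np.average(xs,weights=w),np.average(ys,weights=w)]],.028))
for nm,im,c0,c1 in (('t4',t4,254,336),('t3',t3,355,392)):
    for x in range(c0,c1,3):
        col=im[178:212,x].sum(1); med=np.median(col); d=np.clip(med-col-40,0,None)
        if d.sum()>0:
            y=178+(d*np.arange(len(d))).sum()/d.sum(); print(nm,x,round(y,1),np.round(unproj('top',[[x,y]],.028)[0,:2]*1000,1),d.sum())
E
```

```text
blue 370.0142475512021 197.77471059661622 [[ 0.58288923 -0.12386504  0.028     ]]
red 273.5971515768057 192.95218718209563 16 [[0.5946899  0.14874575 0.028     ]]
t4 254 194.9 [588.6 203.8] 94.0
t4 257 194.5 [589.8 195.4] 62.0
t4 260 194.2 [590.8 186.9] 66.0
t4 263 193.8 [592.  178.5] 74.0
t4 266 193.8 [592.2 170.1] 66.0
t4 269 193.5 [593.  161.7] 62.0
t4 272 193.1 [594.3 153.2] 126.0
t4 275 193.0 [594.6 144.8] 173.0
t4 278 192.5 [596.  136.4] 66.0
t4 281 192.2 [597.  127.9] 64.0
t4 284 191.9 [597.8 119.5] 96.0
t4 287 191.8 [598.4 111. ] 65.0
t4 290 191.5 [599.2 102.6] 60.0
t4 293 191.0 [600.7  94.1] 118.0
t4 296 190.8 [601.2  85.7] 127.0
t4 299 190.5 [602.1  77.2] 67.0
t4 302 190.2 [603.2  68.7] 64.0
t4 305 190.0 [603.9  60.2] 92.0
t4 308 190.7 [601.8  51.7] 86.0
t4 311 191.7 [599.   43.2] 69.0
t4 314 192.7 [596.2  34.7] 71.0
t4 317 193.8 [593.3  26.2] 67.0
t4 320 194.8 [590.5  17.7] 68.0
t4 323 195.7 [587.8   9.2] 76.0
t4 326 196.7 [585.    0.7] 72.0
t4 329 197.7 [582.1  -7.8] 71.0
t4 332 198.7 [579.4 -16.3] 71.0
t4 335 199.7 [576.6 -24.7] 72.0
t3 355 207.3 [555.4 -81.2] 588.0
t3 358 205.6 [560.3 -89.7] 116.0
t3 361 196.8 [585.5 -98.3] 126.0
t3 364 198.3 [ 581.3 -106.8] 106.0
t3 367 197.8 [ 582.6 -115.3] 74.0
t3 370 183.4 [ 624.3 -124.2] 386.0
t3 373 182.5 [ 627.  -132.8] 355.0
t3 376 184.5 [ 621.3 -141.3] 399.0
t3 379 183.3 [ 624.6 -149.9] 367.0
t3 382 183.5 [ 624.3 -158.4] 243.0
t3 385 192.0 [ 599.7 -166.6] 91.0
t3 388 195.9 [ 588.5 -175. ] 98.0
t3 391 183.0 [ 626.  -184.1] 740.0
```

View pics/seam.png

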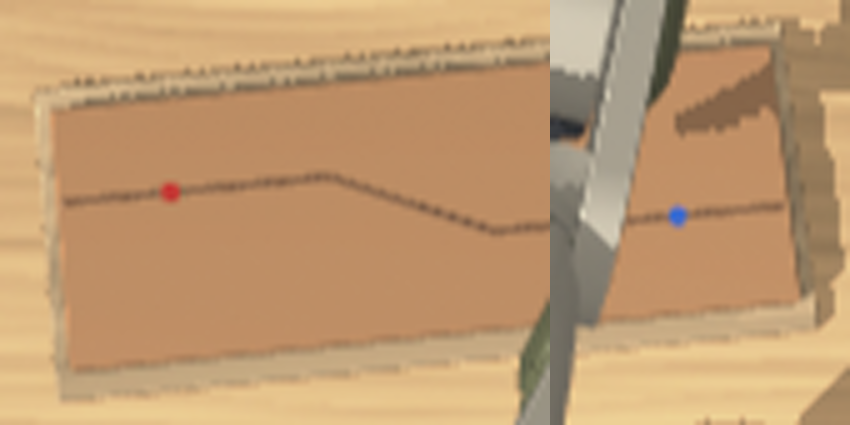

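```bash
python3 - <<'E'
from h import *
im=cv2.imread('pics/t4.png')[:,:,::-1].astype(int)
r,g,b=[im[...,i] for i in range(3)]
roi=np.zeros(r.shape,bool);roi[210:282,440:475]=1
m=roi&(r-b>1.6*0+60)&(r-g<45)&(b<0.62*g)
ys,xs=np.where(m);print(len(xs),xs.min(),xs.max(),ys.min(),ys.max())
rectpose('top',m,.054,50)
cv2.imwrite('pics/tool.png',np.hstack([cv2.resize(im[205:285,435:480].astype(np.uint8),None,fx=7,fy=7,interpolation=cv2.INTER_CUBIC),cv2.resize((m[205:285,435:480,None]*np.array([255,255,255])).astype(np.uint8),None,fx=7,fy=7)])[:,:,::-1])
E
```

```text
305 450 463 217 263
[ 464.2 -357.6  464.4 -357.9   18.6  127.8] 78.0
```

View pics/tool.png

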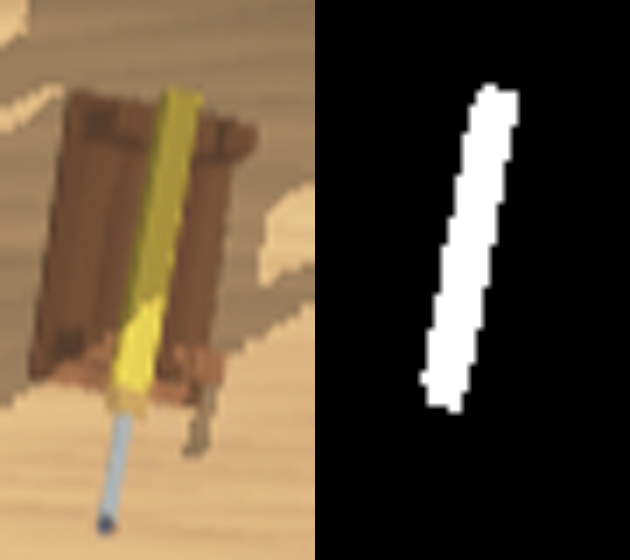

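```bash
python3 - <<'E'
from h import *
e=unproj('top',[[461.3,217.9],[454,260.7]],.054)*1000;print(e,np.linalg.norm(e[0]-e[1]),e.mean(0))
t=unproj('top',[[450.1,279.9]],.047)*1000;print(t,np.linalg.norm(t-e.mean(0)))
c=e.mean(0)-t[0];print(np.degrees(np.arctan2(c[1],c[0])))
for f in (78,): plan([.466,-.358,.14],down(np.radians(f)))
plan([.466,-.358,.14],down(np.radians(f-180)))
E
```

```text
[[ 524.45496367 -373.2644716    54.        ]
 [ 407.07545354 -348.56840072   54.        ]] 119.94934478776024 [ 465.76520861 -360.91643616   54.        ]
[[ 355.32955805 -337.99251309   47.        ]] 113.00681024443648
-11.726761524785394
14 rows, rot total [-0.000e+00 -1.584e+00  1.000e-03] d mm [  12.  -262.3  -44.8]
18.1 3.2 5 0 -0.1131 0; 18.5 3.2 2.9 0 -0.1131 0; 18.7 3.2 0.8 0 -0.1131 0; 18.7 3.2 -1.3 0 -0.1131 0; 18.4 3.2 -3.4 0 -0.1131 0; 17.9 3.2 -5.5 0 -0.1131 0; 17.2 3.2 -7.5 0 -0.1131 0; 16.2 3.2 -9.4 0 -0.1131 0; 15.1 3.2 -11.2 0 -0.1131 0; 13.7 3.2 -12.8 0 -0.1131 0
12.2 3.2 -14.3 0 -0.1131 0; 10.5 3.2 -15.5 0 -0.1131 0; 8.7 3.2 -16.6 0 -0.1131 0; 6.8 3.2 -17.5 0 -0.1131 0
13 rows, rot total [-1.000e-03  1.558e+00 -0.000e+00] d mm [  12.  -262.3  -44.8]
19.5 3.5 5.4 0 0.1198 0; 18.7 3.5 7.6 0 0.1198 0; 17.6 3.5 9.8 0 0.1198 0; 16.3 3.5 11.9 0 0.1198 0; 14.8 3.5 13.7 0 0.1198 0; 13.1 3.5 15.4 0 0.1198 0; 11.1 3.5 16.9 0 0.1198 0; 9 3.5 18.1 0 0.1198 0; 6.8 3.5 19 0 0.1198 0; 4.5 3.5 19.7 0 0.1198 0
2.1 3.5 20.1 0 0.1198 0; -0.3 3.5 20.2 0 0.1198 0; -2.7 3.5 20 0 0.1198 0
```

Request:
jog_arm(commands="19.5 3.5 5.4 0 0.1198 0; 18.7 3.5 7.6 0 0.1198 0; 17.6 3.5 9.8 0 0.1198 0; 16.3 3.5 11.9 0 0.1198 0; 14.8 3.5 13.7 0 0.1198 0; 13.1 3.5 15.4 0 0.1198 0; 11.1 3.5 16.9 0 0.1198 0; 9 3.5 18.1 0 0.1198 0; 6.8 3.5 19 0 0.1198 0; 4.5 3.5 19.7 0 0.1198 0")

```text
time: 25.8
tool_pos: [0.4654, -0.2941, 0.1492]
orientation: [-0.054, 0.705, -0.705, 0.054]
force: [0.2, -0.4, -0.3]
opening: 0.0881
```

Request:
jog_arm(commands="2.1 3.5 20.1 0 0.1198 0; -0.3 3.5 20.2 0 0.1198 0; -2.7 3.5 20 0 0.1198 0; 0 0 0 0 0 0; 0 0 0 0 0 0; 0 0 0 0 0 0")

```text
time: 26.3
tool_pos: [0.4683, -0.3535, 0.139]
orientation: [0.07, 0.704, -0.703, -0.071]
force: [-0.4, -0.4, 0.1]
opening: 0.0879
```

```bash
python3 - <<'E'
from h import *
print(phi(),robot.state()['q'])
plan([.467,-.3605,.075],down(np.radians(-101.9)))
E
```

```text
-101.43562984797718 [-8.46233585e-01  5.49810339e-01  1.44660692e+00  2.67889864e-04
  1.14577553e+00  9.24041508e-01]
2 rows, rot total [0.001 0.008 0.   ] d mm [ -1.3  -7.  -64. ]
-0.1 32 3.6 0.0003 0.0041 0.0002; -0.1 32 3.6 0.0003 0.0041 0.0002
```

Request:
jog_arm(commands="0 22 2.5 0 0.008 0; 0 22 2.5 0 0 0; 0 20 2 0 0 0; 0 0 0 0 0 0; 0 0 0 0 0 0")

```text
time: 26.72
tool_pos: [0.4667, -0.3606, 0.0752]
orientation: [0.074, 0.704, -0.703, -0.074]
force: [0.3, 0.4, 0.6]
opening: 0.0882
```

```bash
python3 - <<'E'
from h import *
print(phi())
im=snap('side','s5');cv2.imwrite('pics/s5z.png',cv2.resize(im[100:220,320:480],None,fx=4.5,fy=4.5,interpolation=cv2.INTER_CUBIC)[:,:,::-1])
plan([.467,-.3605,.039],down(np.radians(-101.9)))
E
```

```text
-101.98116303278944
1 rows, rot total [-0.001 -0.002 -0.001] d mm [ -0.    0.7 -37.2]
0.2 37.2 -0.7 -0.0005 -0.0018 -0.0009
```

View pics/s5z.png

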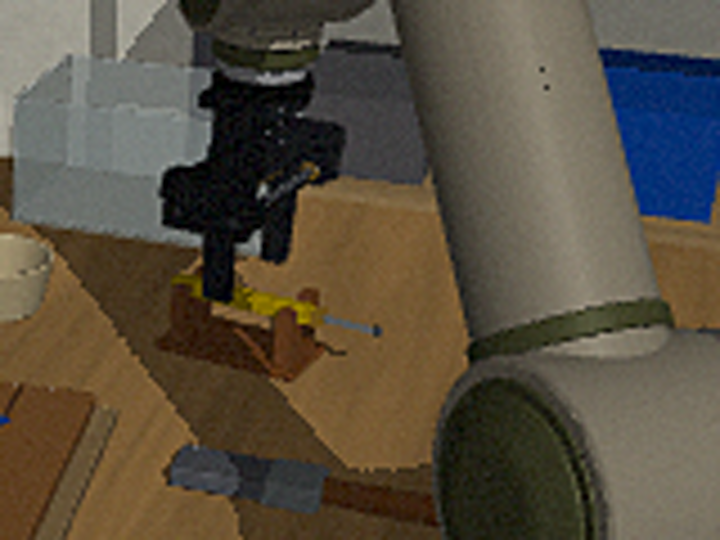

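Request:
jog_arm(commands="0 14 0 0 0 0; 0 14 0 0 0 0; 0 8 0 0 0 0; 0 0 0 0 0 0; 0 0 0 0 0 0")

```text
time: 27.18
tool_pos: [0.4668, -0.3619, 0.04]
orientation: [-0.075, -0.703, 0.703, 0.074]
force: [-1.0, 0.1, -0.5]
opening: 0.088
```

Request:
jog_arm(commands="0 0 0 0 0 0; 0 0 0 0 0 0; 0 0 0 0 0 0; 0 0 0 0 0 0; 0 0 0 0 0 0; 0 0 0 0 0 0; 0 0 0 0 0 0; 0 0 0 0 0 0", fingers=0, squeeze=15)

```text
time: 27.85
tool_pos: [0.4664, -0.3618, 0.039]
orientation: [0.075, 0.703, -0.703, -0.075]
force: [-0.2, -0.9, -0.0]
opening: 0.037
```

Request:
jog_arm(commands="0 0 0 0 0 0; 0 0 0 0 0 0; 0 0 0 0 0 0", squeeze=45)

```text
time: 28.1
tool_pos: [0.4664, -0.3618, 0.039]
orientation: [0.075, 0.703, -0.703, -0.075]
force: [0.2, 0.4, 0.1]
opening: 0.0168
```

```bash
python3 - <<'E'
from h import *
print(robot.state());print(phi(),np.round(cur()[1].as_matrix(),4))
E
```

```text
{'time': 28.1, 'q': array([-8.58029545e-01,  6.89259424e-01,  1.50630528e+00,  4.67833302e-05,
        9.46132070e-01,  9.24191291e-01]), 'joint_velocities': array([-6.19985112e-04,  7.21265234e-04,  1.99902731e-03, -8.02109457e-05,
       -1.11370801e-03, -1.37947267e-03]), 'tau': array([-8.40883549e-04, -5.10659301e+01, -2.01432395e+01,  4.73221298e-02,
       -5.17121621e-02,  1.68010993e-04]), 'tool_pos': array([ 0.46642384, -0.36176153,  0.03899834]), 'orientation': array([ 0.07460262,  0.7031934 , -0.7031235 , -0.07463804]), 'force': array([0.22573369, 0.37601387, 0.08078473]), 'wrist_torque': array([0.04640297, 0.06804654, 0.00826423]), 'opening': 0.016778436876363604}
-102.11529995317207 [[-9.777e-01 -0.000e+00 -2.099e-01]
 [ 2.099e-01  1.000e-04 -9.777e-01]
 [ 1.000e-04 -1.000e+00 -1.000e-04]]
```

Still closing, so I'll hold for a few more rows.

Request:
jog_arm(commands="0 0 0 0 0 0; 0 0 0 0 0 0; 0 0 0 0 0 0")

```text
time: 28.35
tool_pos: [0.4664, -0.3618, 0.039]
orientation: [0.075, 0.703, -0.703, -0.075]
force: [0.8, 0.1, -1.1]
opening: 0.0132
```

Request:
jog_arm(commands="0 -4 0 0 0 0; 0 -10 0 0 0 0; 0 -20 0 0 0 0; 0 -30 0 0 0 0; 0 -30 0 0 0 0; 0 -30 0 0 0 0; 0 -20 0 0 0 0; 0 -8 0 0 0 0; 0 0 0 0 0 0; 0 0 0 0 0 0")

```text
time: 29.18
tool_pos: [0.4662, -0.3615, 0.1903]
orientation: [0.074, 0.703, -0.703, -0.075]
force: [0.2, -0.5, -0.7]
opening: 0.0131
```

```bash
python3 - <<'E'
from h import *
print(robot.state()['force'],robot.state()['opening'],cur()[0])
im=snap('side','s6');cv2.imwrite('pics/s6z.png',cv2.resize(im[60:220,320:480],None,fx=3.5,fy=3.5,interpolation=cv2.INTER_CUBIC)[:,:,::-1])
E
```

```text
[ 0.164241   -0.5107504  -0.69716286] 0.013051297897309192 [ 0.46618382 -0.36152465  0.19032987]
```

View pics/s6z.png

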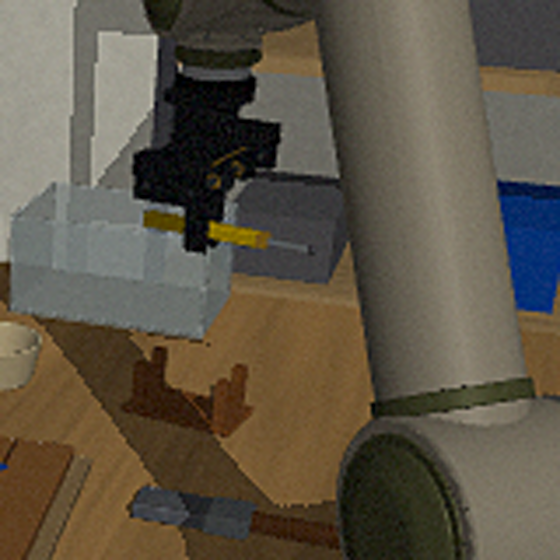

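```bash
cat >> h.py <<'E'
SEAM=np.array([[583,-124],[578,-79.5],[573,-35],[588.2,12],[603.5,59],[599,104],[594.7,148.7]])/1000
TIP=np.array([.114,-.008,0])
def pose(tipxyz,psi=30,alpha=35,off=TIP):
    R=down(np.radians(psi-90))*Ro.from_rotvec([0,0,np.radians(alpha)])
    return np.array(tipxyz)-R.apply(off),R
def tipnow():
    p,R=cur();return p+R.apply(TIP)
E
python3 - <<'E'
from h import *
p,R=pose([.585,-.123,.095]);print(p);print(tipnow());plan(p,R,n=16)
E
```

```text
[ 0.66984619 -0.07401403  0.1538345 ]
[ 0.35459539 -0.33744125  0.19784099]
16 rows, rot total [-0.222 -0.712  0.584] d mm [203.8 287.3 -35.8]
-8.7 2.2 -20.2 -0.0139 -0.0445 0.0365; -9.5 2.9 -19.8 -0.0139 -0.0445 0.0365; -10.2 3.5 -19.3 -0.0139 -0.0445 0.0365; -10.9 4.1 -18.8 -0.0139 -0.0445 0.0365; -11.6 4.8 -18.2 -0.0139 -0.0445 0.0365; -12.2 5.5 -17.6 -0.0139 -0.0445 0.0365; -12.8 6.2 -17 -0.0139 -0.0445 0.0365; -13.3 6.9 -16.3 -0.0139 -0.0445 0.0365; -13.7 7.6 -15.6 -0.0139 -0.0445 0.0365; -14.1 8.3 -14.9 -0.0139 -0.0445 0.0365
-14.4 9.1 -14.1 -0.0139 -0.0445 0.0365; -14.7 9.8 -13.3 -0.0139 -0.0445 0.0365; -14.9 10.5 -12.5 -0.0139 -0.0445 0.0365; -15.1 11.2 -11.7 -0.0139 -0.0445 0.0365; -15.1 11.9 -10.9 -0.0139 -0.0445 0.0365; -15.2 12.6 -10 -0.0139 -0.0445 0.0365
```

Request:
jog_arm(commands="-8.7 2.2 -20.2 -0.0139 -0.0445 0.0365; -9.5 2.9 -19.8 -0.0139 -0.0445 0.0365; -10.2 3.5 -19.3 -0.0139 -0.0445 0.0365; -10.9 4.1 -18.8 -0.0139 -0.0445 0.0365; -11.6 4.8 -18.2 -0.0139 -0.0445 0.0365; -12.2 5.5 -17.6 -0.0139 -0.0445 0.0365; -12.8 6.2 -17 -0.0139 -0.0445 0.0365; -13.3 6.9 -16.3 -0.0139 -0.0445 0.0365; -13.7 7.6 -15.6 -0.0139 -0.0445 0.0365; -14.1 8.3 -14.9 -0.0139 -0.0445 0.0365")

```text
time: 30.07
tool_pos: [0.5937, -0.181, 0.1667]
orientation: [0.048, 0.724, -0.653, 0.215]
force: [-0.3, 0.1, -1.5]
opening: 0.0131
```

Request:
jog_arm(commands="-14.4 9.1 -14.1 -0.0139 -0.0445 0.0365; -14.7 9.8 -13.3 -0.0139 -0.0445 0.0365; -14.9 10.5 -12.5 -0.0139 -0.0445 0.0365; -15.1 11.2 -11.7 -0.0139 -0.0445 0.0365; -15.1 11.9 -10.9 -0.0139 -0.0445 0.0365; -15.2 12.6 -10 -0.0139 -0.0445 0.0365; 0 0 0 0 0 0; 0 0 0 0 0 0; 0 0 0 0 0 0")

```text
time: 30.82
tool_pos: [0.6697, -0.0752, 0.1543]
orientation: [0.031, 0.706, -0.597, 0.379]
force: [-0.7, 0.0, -0.2]
opening: 0.0133
```

```bash
python3 - <<'E'
from h import *
p,R=pose([.585,-.123,.095]);print(tipnow(),robot.state()['q'],robot.state()['force'],robot.state()['opening']);plan(p,R)
im=snap('side','s7');print(proj('side',[tipnow()]),proj('side',[[.583,-.124,.028]]))
cv2.imwrite('pics/s7z.png',cv2.resize(im[110:260,260:440],None,fx=4.4,fy=4,interpolation=cv2.INTER_CUBIC)[:,:,::-1])
snap('top','t7')
E
```

```text
[ 0.58473924 -0.12411044  0.0955843 ] [-0.45821141  0.55026958  1.52692491  0.70165485  0.82704166  0.16548529] [-0.6740253   0.04800868 -0.24585514] 0.0132764131371225
1 rows, rot total [-0.002 -0.001  0.001] d mm [ 0.1  1.2 -0.5]
-0.3 0.8 -0.9 -0.0017 -0.0008 0.0014
[[320.03339143 173.59914202]] [[320.22997476 193.11345039]]
```

View pics/s7z.png

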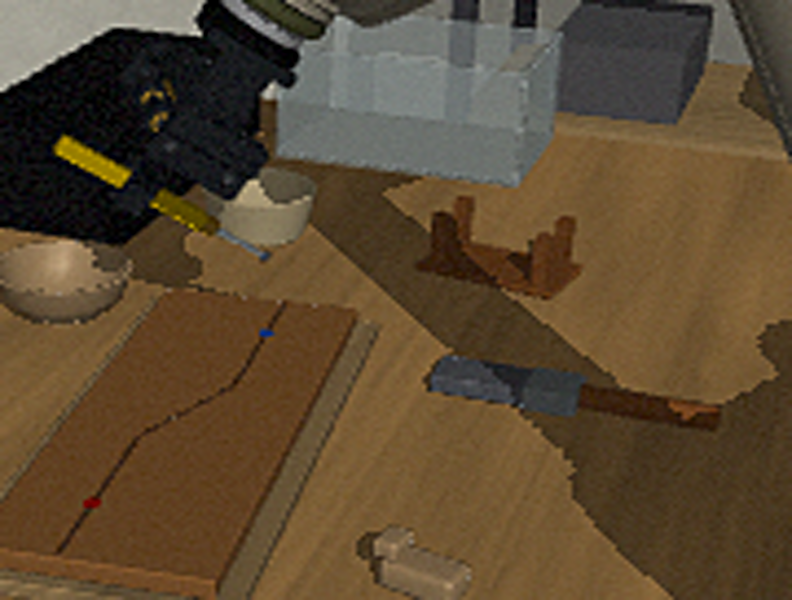

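View pics/t7.png

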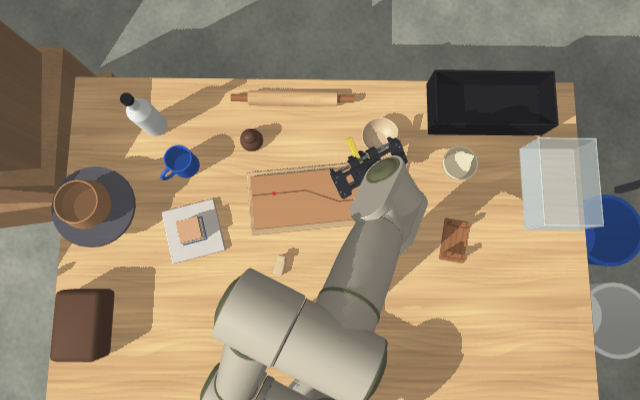

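```bash
python3 - <<'E'
from h import *
print(np.round(unproj('side',[[320.5,193.25],[313.4,206.25],[291.1,219.25],[280.9,235.75]],.028)*1000,1))
# tip target: hover z .045 (ball centre)
p,R=pose([.5835+.0,-.1235,.045]);plan(p,R,n=6)
E
```

```text
[[ 581.9 -123.4   28. ]
 [ 572.   -34.4   28. ]
 [ 603.4   60.5   28. ]
 [ 593.9  149.    28. ]]
6 rows, rot total [-0.003 -0.     0.   ] d mm [ -1.5   0.9 -51.2]
5 6.9 -0.3 -0.0004 0 0; 5 6.9 -0.3 -0.0004 0 0; 5 6.9 -0.3 -0.0004 0 0; 5 6.9 -0.3 -0.0004 0 0; 5 6.9 -0.3 -0.0004 0 0; 5 6.9 -0.3 -0.0004 0 0
```

Request:
jog_arm(commands="5 6.9 -0.3 0 0 0; 5 6.9 -0.3 0 0 0; 5 6.9 -0.3 0 0 0; 5 6.9 -0.3 0 0 0; 5 6.9 -0.3 0 0 0; 5 6.9 -0.3 0 0 0; 0 0 0 0 0 0; 0 0 0 0 0 0; 0 0 0 0 0 0")

```text
time: 31.67
tool_pos: [0.6689, -0.0736, 0.1043]
orientation: [0.031, 0.705, -0.597, 0.381]
force: [-0.2, -0.3, 0.1]
opening: 0.0133
```

```bash
python3 - <<'E'
from h import *
f=robot.state();print(tipnow(),f['force'],f['wrist_torque'])
im=snap('side','s8');print(proj('side',[tipnow()]))
cv2.imwrite('pics/s8z.png',cv2.resize(im[150:220,280:360],None,fx=8,fy=8,interpolation=cv2.INTER_CUBIC)[:,:,::-1])
p,R=pose([.585,-.122,.036]);plan(p,R,n=3)
E
```

```text
[ 0.58417165 -0.12271497  0.04540275] [-0.16330663 -0.26903329  0.14419843] [-0.13229678  0.25886929 -0.03475556]
[[319.81565183 188.28981604]]
3 rows, rot total [-0.003  0.001 -0.001] d mm [ 0.9  0.7 -9.7]
1.6 2.8 -0.1 -0.0009 0.0005 -0.0003; 1.5 2.9 0 -0.0009 0.0005 -0.0003; 1.5 2.9 0 -0.0009 0.0005 -0.0003
```

View pics/s8z.png

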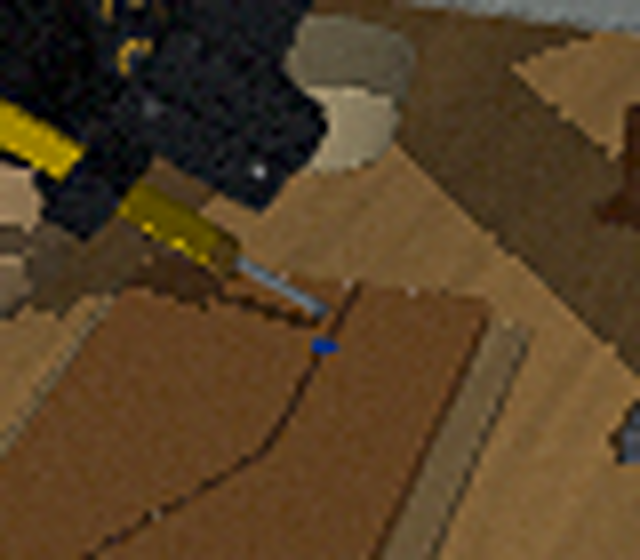

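Request:
jog_arm(commands="1.6 2.8 -0.1 0 0 0; 1.5 2.9 0 0 0 0; 1.5 2.9 0 0 0 0; 0 0 0 0 0 0; 0 0 0 0 0 0")

```text
time: 32.13
tool_pos: [0.6696, -0.0728, 0.094]
orientation: [0.031, 0.706, -0.597, 0.38]
force: [0.1, -0.3, -0.5]
opening: 0.0134
```

```bash
python3 - <<'E'
from h import *
f=robot.state();print(tipnow(),f['force'],f['wrist_torque'])
p,R=pose([.5855,-.1222,.028]);plan(p,R,n=4)
E
```

```text
[ 0.5848031  -0.12189352  0.03518441] [ 0.07243387 -0.29869662 -0.52404701] [-0.10852933  0.24652139 -0.01434772]
4 rows, rot total [-0.002  0.001 -0.   ] d mm [ 0.7 -0.4 -7.2]
0.9 1.5 0.2 -0.0004 0.0002 0; 0.9 1.5 0.2 -0.0004 0.0002 0; 0.9 1.5 0.2 -0.0004 0.0002 0; 0.9 1.5 0.2 -0.0004 0.0002 0
```

Request:
jog_arm(commands="0.9 1.5 0.2 0 0 0; 0.9 1.5 0.2 0 0 0; 0.9 1.5 0.2 0 0 0; 0.9 1.5 0.2 0 0 0; 0 0 0 0 0 0; 0 0 0 0 0 0")

```text
time: 32.63
tool_pos: [0.6705, -0.0734, 0.0872]
orientation: [0.031, 0.706, -0.597, 0.38]
force: [-0.8, 0.2, -1.3]
opening: 0.0131
```

```bash
python3 - <<'E'
from h import *
f=robot.state();print(tipnow(),f['force'],f['wrist_torque'],f['opening'])
im=snap('side','s9');print(proj('side',[tipnow()]))
cv2.imwrite('pics/s9z.png',cv2.resize(im[150:220,280:360],None,fx=8,fy=8,interpolation=cv2.INTER_CUBIC)[:,:,::-1])
F=[];
for i in range(6): robot.get_image('side'); f=robot.state();F.append(np.r_[f['force'],f['wrist_torque']])
print(np.round(F,2),np.mean(F,0))
E
```

```text
[ 0.58569572 -0.12245809  0.0283695 ] [-0.79336827  0.23791778 -1.31896863] [-0.21388631  0.27633478  0.0054164 ] 0.013148568470697189
[[319.27242874 193.04099585]]
[[-0.84 -0.22 -0.76 -0.23  0.3   0.  ]
 [-0.81  0.05  0.21 -0.18  0.3  -0.03]
 [-0.88 -1.25 -1.51 -0.17  0.28 -0.03]
 [ 0.06  0.14 -0.11 -0.21  0.23 -0.  ]
 [-0.56 -0.15 -0.52 -0.17  0.25 -0.  ]
 [-0.35 -0.9  -0.16 -0.18  0.28 -0.01]] [-0.56303571 -0.38703919 -0.47379469 -0.18985583  0.27196518 -0.01095438]
```

View pics/s9z.png

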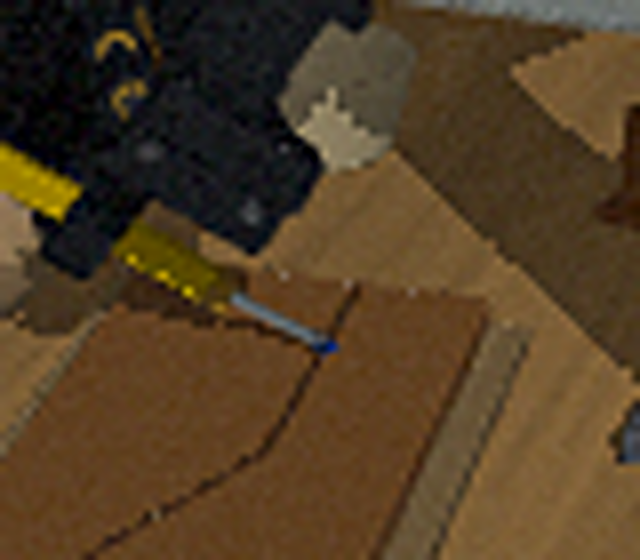

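Request:
jog_arm(commands="0.6 0.8 0 0 0 0; 0.6 0.8 0 0 0 0; 0.6 0.8 0 0 0 0; 0 0 0 0 0 0; 0 0 0 0 0 0")

```text
time: 33.4
tool_pos: [0.6704, -0.0734, 0.0843]
orientation: [0.031, 0.706, -0.597, 0.38]
force: [0.2, 0.8, 0.5]
opening: 0.0131
```

```bash
cat >> h.py <<'E'
def avg(n=10):
    F=[];T=[]
    for i in range(n):
        robot.get_image('side'); f=robot.state();F.append(np.r_[f['force'],f['wrist_torque']]);T.append(tipnow())
    print('F',np.round(np.mean(F,0),3),'se',np.round(np.std(F,0)/n**.5,3),'tip',np.round(np.mean(T,0)*1000,1))
E
python3 - <<'E'
from h import *
avg(12)
E
```

```text
F [ 0.647  0.141  1.025 -0.122  0.159  0.012] se [0.107 0.088 0.113 0.008 0.008 0.006] tip [ 585.7 -122.5   25.5]
```

```bash
cat >> h.py <<'E'
def seg(i,zt=.0258,n=10,frac=1.0):
    """from averaged current pose to seam i (unloaded tip offset for deflection)"""
    P=[];Rq=[];F=[]
    for k in range(8):
        robot.get_image('side');p,R=cur();P.append(p);Rq.append(R.as_quat()*np.sign(R.as_quat()[1]));f=robot.state();F.append(np.r_[f['force'],f['wrist_torque']])
    p0=np.mean(P,0);R0=Ro.from_quat(np.mean(Rq,0))
    s=np.r_[SEAM[i]+[.0026,.0015],zt]
    p,R=pose(s);print('tip',np.round((p0+R0.apply(TIP))*1000,1),'F',np.round(np.mean(F,0),2),'target',s*1000)
    d=R0.inv().apply(p-p0)*1000;print('total',np.round(d,2),'per row',np.round(d/n,2),'rot',np.round((R0.inv()*R).as_rotvec(),4))
E
python3 - <<'E'
from h import *
seg(1)
E
```

```text
tip [ 585.7 -122.5   25.5] F [ 0.39  0.16  1.12 -0.13  0.14 -0.01] target [580.6 -78.   25.8]
total [-14.87   9.94 -40.95] per row [-1.49  0.99 -4.09] rot [-0.0019  0.0011 -0.0004]
```

Request:
jog_arm(commands="-0.8 0.5 -2.2 0 0 0; -1.5 1 -4.1 0 0 0; -1.5 1 -4.1 0 0 0; -1.5 1 -4.1 0 0 0; -1.5 1 -4.1 0 0 0; -1.5 1 -4.1 0 0 0; -1.5 1 -4.1 0 0 0; -1.5 1 -4.1 0 0 0; -1.5 1 -4.1 0 0 0; -1.5 1 -4.1 0 0 0")

```text
time: 35.23
tool_pos: [0.6657, -0.0305, 0.0847]
orientation: [0.031, 0.706, -0.597, 0.38]
force: [-0.2, -0.4, -0.6]
opening: 0.0132
```

```bash
python3 - <<'E'
from h import *
seg(1);seg(2)
E
```

```text
tip [581.  -79.7  25.9] F [0.37 1.22 1.16 0.02 0.15 0.  ] target [580.6 -78.   25.8]
total [-0.32  0.42 -1.57] per row [-0.03  0.04 -0.16] rot [-0.0017  0.0011 -0.0007]
tip [581.  -80.1  25.8] F [ 0.6   1.26  1.24 -0.    0.15  0.  ] target [575.6 -33.5  25.8]
total [-15.29  10.67 -43.01] per row [-1.53  1.07 -4.3 ] rot [-0.0021  0.001  -0.0005]
```

Request:
jog_arm(commands="-0.9 0.6 -2.6 0 0 0; -1.6 1.1 -4.5 0 0 0; -1.6 1.1 -4.5 0 0 0; -1.6 1.1 -4.5 0 0 0; -1.6 1.1 -4.5 0 0 0; -1.6 1.1 -4.5 0 0 0; -1.6 1.1 -4.5 0 0 0; -1.6 1.1 -4.5 0 0 0; -1.6 1.1 -4.5 0 0 0; -1.6 1.1 -4.5 0 0 0")

```text
time: 36.87
tool_pos: [0.6602, 0.0162, 0.0848]
orientation: [0.031, 0.706, -0.597, 0.38]
force: [0.3, -0.7, -0.1]
opening: 0.0128
```

```bash
python3 - <<'E'
from h import *
seg(2);seg(3)
im=snap('side','s10');print(proj('side',[np.r_[SEAM[2],.032]]))
cv2.imwrite('pics/s10z.png',cv2.resize(im[160:240,270:350],None,fx=7,fy=7,interpolation=cv2.INTER_CUBIC)[:,:,::-1])
E
```

```text
tip [575.6 -33.1  26. ] F [0.28 0.79 1.09 0.   0.16 0.01] target [575.6 -33.5  25.8]
total [0.25 0.12 0.51] per row [0.02 0.01 0.05] rot [-0.0017  0.0011 -0.0007]
tip [575.6 -33.5  25.9] F [1.03 0.99 0.81 0.01 0.13 0.02] target [590.8  13.5  25.8]
total [-30.01  21.16 -33.04] per row [-3.    2.12 -3.3 ] rot [-0.0021  0.001  -0.0005]
[[313.172035   204.94309837]]
```

View pics/s10z.png

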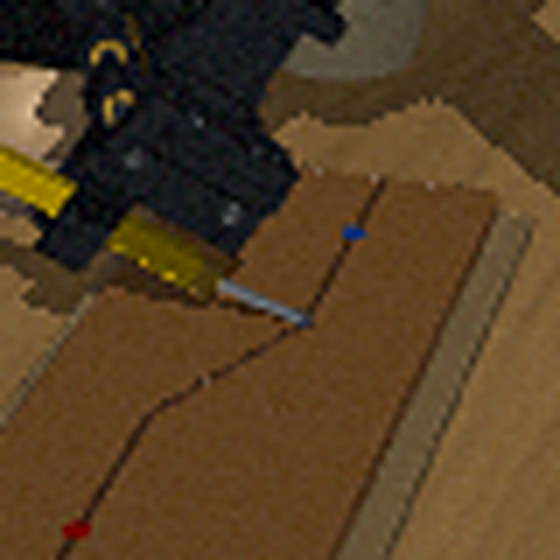

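The ball sits on the first bend, at about (313.6,205.7) in the side view. I'll carry on along the line.

Request:
jog_arm(commands="-1.9 1.4 -2.1 0 0 0; -3.1 2.2 -3.4 0 0 0; -3.1 2.2 -3.4 0 0 0; -3.1 2.2 -3.4 0 0 0; -3.1 2.2 -3.4 0 0 0; -3.1 2.2 -3.4 0 0 0; -3.1 2.2 -3.4 0 0 0; -3.1 2.2 -3.4 0 0 0; -3.1 2.2 -3.4 0 0 0; -3.1 2.2 -3.4 0 0 0")

```text
time: 38.55
tool_pos: [0.6758, 0.0628, 0.0844]
orientation: [0.031, 0.706, -0.597, 0.38]
force: [-0.3, -0.0, 0.9]
opening: 0.0132
```

```bash
python3 - <<'E'
from h import *
seg(3);seg(4)
E
```

```text
tip [591.1  13.5  25.7] F [0.49 0.91 1.31 0.02 0.11 0.01] target [590.8  13.5  25.8]
total [ 0.12 -0.1  -0.03] per row [ 0.01 -0.01 -0.  ] rot [-0.0019  0.0012 -0.0008]
tip [590.9  13.   25.6] F [ 0.5   0.49  1.38 -0.01  0.12 -0.01] target [606.1  60.5  25.8]
total [-30.37  21.01 -33.4 ] per row [-3.04  2.1  -3.34] rot [-0.0021  0.001  -0.0005]
```

Request:
jog_arm(commands="-1.9 1.4 -2.1 0 0 0; -3.2 2.2 -3.5 0 0 0; -3.1 2.2 -3.5 0 0 0; -3.2 2.2 -3.5 0 0 0; -3.1 2.2 -3.5 0 0 0; -3.2 2.2 -3.5 0 0 0; -3.1 2.2 -3.5 0 0 0; -3.2 2.2 -3.5 0 0 0; -3.1 2.2 -3.5 0 0 0; -3.2 2.2 -3.5 0 0 0")

```text
time: 40.18
tool_pos: [0.691, 0.1104, 0.0844]
orientation: [0.031, 0.706, -0.597, 0.38]
force: [-0.5, 0.1, -0.2]
opening: 0.013
```

```bash
python3 - <<'E'
from h import *
seg(4);seg(5)
E
```

```text
tip [606.3  61.1  25.7] F [ 0.92  1.2   1.26  0.01  0.08 -0.01] target [606.1  60.5  25.8]
total [ 0.31 -0.26  0.52] per row [ 0.03 -0.03  0.05] rot [-0.0019  0.0012 -0.0009]
tip [606.1  60.6  25.6] F [ 1.01  0.5   1.32 -0.02  0.09  0.01] target [601.6 105.5  25.8]
total [-15.34  10.4  -41.03] per row [-1.53  1.04 -4.1 ] rot [-0.0021  0.001  -0.0005]
```

Request:
jog_arm(commands="-0.9 0.6 -2.5 0 0 0; -1.6 1.1 -4.3 0 0 0; -1.6 1.1 -4.3 0 0 0; -1.6 1.1 -4.3 0 0 0; -1.6 1.1 -4.3 0 0 0; -1.6 1.1 -4.3 0 0 0; -1.6 1.1 -4.3 0 0 0; -1.6 1.1 -4.3 0 0 0; -1.6 1.1 -4.3 0 0 0; -1.6 1.1 -4.3 0 0 0")

```text
time: 41.82
tool_pos: [0.6863, 0.1553, 0.0845]
orientation: [0.031, 0.706, -0.597, 0.38]
force: [-0.2, -0.4, -0.0]
opening: 0.0131
```

```bash
python3 - <<'E'
from h import *
seg(5);seg(6)
E
```

```text
tip [601.6 106.1  25.7] F [ 0.2   1.18  0.96  0.02  0.15 -0.02] target [601.6 105.5  25.8]
total [ 0.21 -0.15  0.58] per row [ 0.02 -0.01  0.06] rot [-0.0018  0.0011 -0.0008]
tip [601.6 105.6  25.7] F [0.41 1.28 1.26 0.04 0.13 0.01] target [597.3 150.2  25.8]
total [-15.3   10.5  -40.69] per row [-1.53  1.05 -4.07] rot [-0.0021  0.001  -0.0006]
```

Request:
jog_arm(commands="-0.9 0.6 -2.5 0 0 0; -1.6 1.1 -4.3 0 0 0; -1.6 1.1 -4.3 0 0 0; -1.6 1.1 -4.3 0 0 0; -1.6 1.1 -4.3 0 0 0; -1.6 1.1 -4.3 0 0 0; -1.6 1.1 -4.3 0 0 0; -1.6 1.1 -4.3 0 0 0; -1.6 1.1 -4.3 0 0 0; -1.6 1.1 -4.3 0 0 0")

```text
time: 43.45
tool_pos: [0.6817, 0.2002, 0.0846]
orientation: [0.031, 0.706, -0.597, 0.38]
force: [-0.1, -1.2, 1.0]
opening: 0.0133
```

```bash
python3 - <<'E'
from h import *
seg(6)
im=snap('side','s11');print(proj('side',[np.r_[SEAM[6],.032]]))
cv2.imwrite('pics/s11z.png',cv2.resize(im[180:260,230:320],None,fx=7,fy=7,interpolation=cv2.INTER_CUBIC)[:,:,::-1])
E
```

```text
tip [597.1 151.   25.8] F [0.25 0.85 1.25 0.02 0.17 0.01] target [597.3 150.2  25.8]
total [ 0.23 -0.02  0.92] per row [ 0.02 -0.    0.09] rot [-0.0018  0.0011 -0.0008]
[[280.6284417  234.35592224]]
```

View pics/s11z.png

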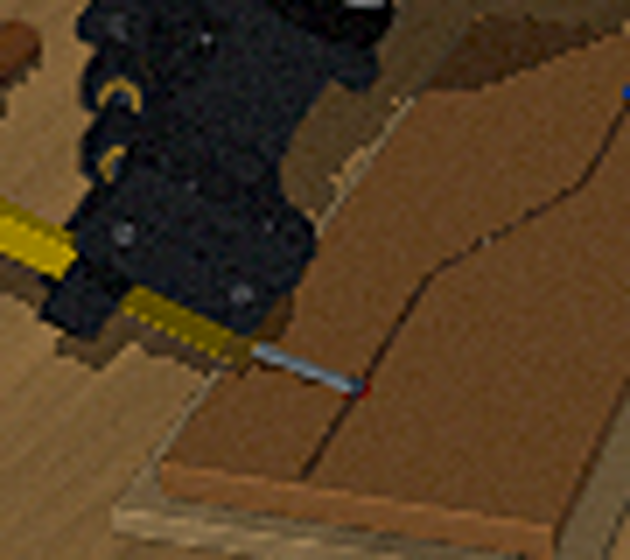

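Request:
jog_arm(commands="-1 -1.5 0 0 0 0; -2 -3 0 0 0 0; -2 -3 0 0 0 0; -4 -6 0 0 0 0; -10 -15 0 0 0 0; -13 -19 0 0 0 0; -13 -19 0 0 0 0; -10 -15 0 0 0 0; 0 0 0 0 0 0; 0 0 0 0 0 0")

```text
time: 44.73
tool_pos: [0.6803, 0.199, 0.1837]
orientation: [0.031, 0.705, -0.597, 0.381]
force: [-0.8, -0.4, -1.6]
opening: 0.013
```

```bash
python3 - <<'E'
from h import *
R=down(np.radians(-102.1));print(cur()[0]);plan([.4664,-.3618,.19],R,n=24)
im=snap('top','t12');pile(im,.064,False)
E
```

```text
[0.68029504 0.19898626 0.18370991]
24 rows, rot total [ 0.222  0.712 -0.586] d mm [-213.9 -560.8    6.3]
15.7 -11.3 15.8 0.0092 0.0297 -0.0244; 15.5 -10.8 16.4 0.0092 0.0297 -0.0244; 15.3 -10.3 16.9 0.0092 0.0297 -0.0244; 15 -9.7 17.4 0.0092 0.0297 -0.0244; 14.7 -9.2 18 0.0092 0.0297 -0.0244; 14.4 -8.7 18.5 0.0092 0.0297 -0.0244; 14.1 -8.2 19 0.0092 0.0297 -0.0244; 13.7 -7.6 19.5 0.0092 0.0297 -0.0244; 13.3 -7.1 19.9 0.0092 0.0297 -0.0244; 12.9 -6.6 20.4 0.0092 0.0297 -0.0244
12.4 -6.1 20.8 0.0092 0.0297 -0.0244; 11.9 -5.6 21.2 0.0092 0.0297 -0.0244; 11.4 -5.2 21.6 0.0092 0.0297 -0.0244; 10.9 -4.7 22 0.0092 0.0297 -0.0244; 10.3 -4.2 22.4 0.0092 0.0297 -0.0244; 9.8 -3.8 22.7 0.0092 0.0297 -0.0244; 9.2 -3.3 23 0.0092 0.0297 -0.0244; 8.6 -2.9 23.3 0.0092 0.0297 -0.0244; 7.9 -2.5 23.6 0.0092 0.0297 -0.0244; 7.3 -2.1 23.8 0.0092 0.0297 -0.0244
6.6 -1.7 24.1 0.0092 0.0297 -0.0244; 5.9 -1.3 24.3 0.0092 0.0297 -0.0244; 5.2 -0.9 24.4 0.0092 0.0297 -0.0244; 4.5 -0.6 24.6 0.0092 0.0297 -0.0244
pile
[549.6 404.1 552.1 405.7  35.7  54.6] 0.4
```

View pics/t12.png

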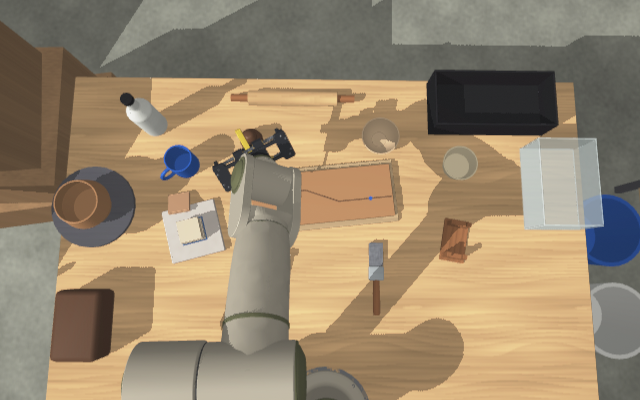

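The tool pass is done. The top view also shows the pink tile knocked off the pile, now at about (179,202) by the bat's far edge. I'll put the tool back first, then fix the pile.

Request:
jog_arm(commands="15.7 -11.3 15.8 0.0092 0.0297 -0.0244; 15.5 -10.8 16.4 0.0092 0.0297 -0.0244; 15.3 -10.3 16.9 0.0092 0.0297 -0.0244; 15 -9.7 17.4 0.0092 0.0297 -0.0244; 14.7 -9.2 18 0.0092 0.0297 -0.0244; 14.4 -8.7 18.5 0.0092 0.0297 -0.0244; 14.1 -8.2 19 0.0092 0.0297 -0.0244; 13.7 -7.6 19.5 0.0092 0.0297 -0.0244; 13.3 -7.1 19.9 0.0092 0.0297 -0.0244; 12.9 -6.6 20.4 0.0092 0.0297 -0.0244")

```text
time: 45.62
tool_pos: [0.5901, -0.0354, 0.1839]
orientation: [0.05, 0.725, -0.659, 0.193]
force: [-0.3, 0.2, -0.3]
opening: 0.0135
```

Request:
jog_arm(commands="12.4 -6.1 20.8 0.0092 0.0297 -0.0244; 11.9 -5.6 21.2 0.0092 0.0297 -0.0244; 11.4 -5.2 21.6 0.0092 0.0297 -0.0244; 10.9 -4.7 22 0.0092 0.0297 -0.0244; 10.3 -4.2 22.4 0.0092 0.0297 -0.0244; 9.8 -3.8 22.7 0.0092 0.0297 -0.0244; 9.2 -3.3 23 0.0092 0.0297 -0.0244; 8.6 -2.9 23.3 0.0092 0.0297 -0.0244; 7.9 -2.5 23.6 0.0092 0.0297 -0.0244; 7.3 -2.1 23.8 0.0092 0.0297 -0.0244")

```text
time: 46.45
tool_pos: [0.5011, -0.2687, 0.1866]
orientation: [0.067, 0.716, -0.695, 0.001]
force: [0.9, 0.7, -0.5]
opening: 0.013
```

Request:
jog_arm(commands="6.6 -1.7 24.1 0.0092 0.0297 -0.0244; 5.9 -1.3 24.3 0.0092 0.0297 -0.0244; 5.2 -0.9 24.4 0.0092 0.0297 -0.0244; 4.5 -0.6 24.6 0.0092 0.0297 -0.0244; 0 0 0 0 0 0; 0 0 0 0 0 0; 0 0 0 0 0 0")

```text
time: 47.03
tool_pos: [0.4664, -0.3607, 0.188]
orientation: [0.073, 0.704, -0.702, -0.075]
force: [-0.3, 1.1, -1.0]
opening: 0.0131
```

```bash
python3 - <<'E'
from h import *
R=down(np.radians(-102.1));print(phi());plan([.4664,-.3618,.07],R,n=4)
im=snap('side','s13');cv2.imwrite('pics/s13z.png',np.hstack([cv2.resize(im[60:220,320:480],(480,480),interpolation=cv2.INTER_CUBIC)])[:,:,::-1])
im=snap('top','t13')
cv2.imwrite('pics/t13z.png',cv2.resize(im[140:280,140:240],None,fx=5,fy=4,interpolation=cv2.INTER_CUBIC)[:,:,::-1])
im=cv2.imread('pics/s13.png')
cv2.imwrite('pics/s13b.png',cv2.resize(im[220:350,160:340],None,fx=4.4,fy=4.4,interpolation=cv2.INTER_CUBIC))
E
```

```text
-102.08552657064949
4 rows, rot total [0.003 0.    0.003] d mm [  -0.    -1.1 -118. ]
-0.1 29.5 0.4 0.0007 0 0.0008; -0.1 29.5 0.3 0.0007 0 0.0008; -0.1 29.5 0.3 0.0007 0 0.0008; -0.1 29.5 0.3 0.0007 0 0.0008
```

View pics/s13z.png

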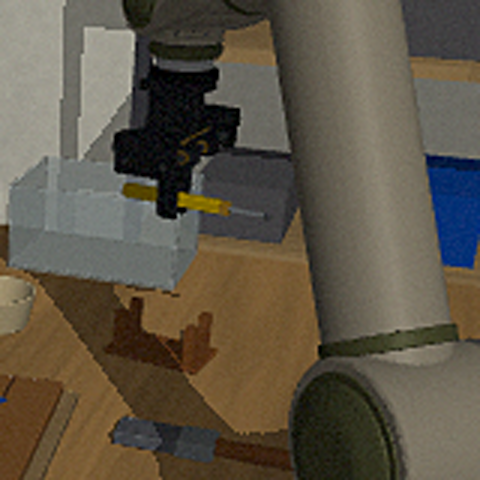

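View pics/t13z.png

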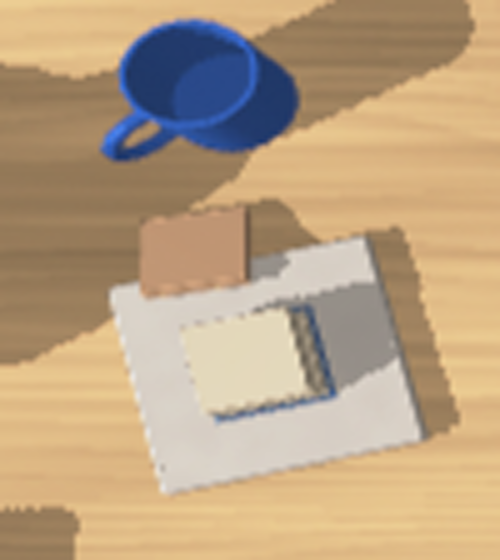

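View pics/s13b.png

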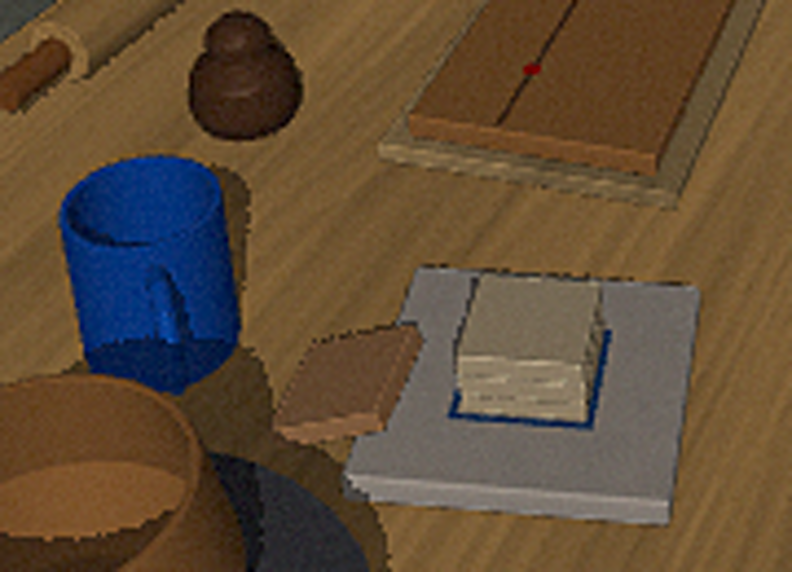

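Request:
jog_arm(commands="0 25 0.3 0 0 0; 0 25 0.3 0 0 0; 0 25 0.3 0 0 0; 0 25 0.2 0 0 0; 0 15 0 0 0 0; 0 0 0 0 0 0; 0 0 0 0 0 0; 0 0 0 0 0 0")

```text
time: 47.8
tool_pos: [0.4667, -0.3625, 0.0755]
orientation: [-0.074, -0.703, 0.703, 0.075]
force: [0.1, -0.2, -0.3]
opening: 0.0131
```

```bash
python3 - <<'E'
from h import *
R=down(np.radians(-102.1));print(phi(),np.round(cur()[1].as_matrix()[:,1],4));plan([.4664,-.3618,.0405],R,n=4)
im=snap('side','s14');cv2.imwrite('pics/s14z.png',cv2.resize(im[120:200,340:440],None,fx=6,fy=6,interpolation=cv2.INTER_CUBIC)[:,:,::-1])
E
```

```text
-102.08515875781171 [-4.e-04 -1.e-04 -1.e+00]
4 rows, rot total [-0.  0.  0.] d mm [ -0.3   0.7 -35. ]
0.1 8.8 -0.2 0 0 0; 0.1 8.8 -0.2 0 0 0; 0.1 8.8 -0.2 0 0 0; 0.1 8.8 -0.2 0 0 0
```

View pics/s14z.png

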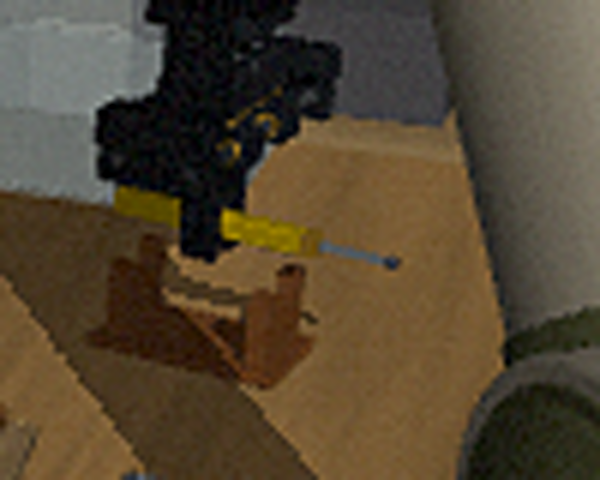

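Request:
jog_arm(commands="0.1 10 -0.2 0 0 0; 0.1 10 -0.2 0 0 0; 0.1 8 -0.2 0 0 0; 0 4 0 0 0 0; 0 2 0 0 0 0; 0 1 0 0 0 0; 0 0 0 0 0 0; 0 0 0 0 0 0")

```text
time: 48.52
tool_pos: [0.466, -0.3619, 0.0394]
orientation: [0.074, 0.703, -0.703, -0.075]
force: [0.5, 0.7, -1.0]
opening: 0.0134
```

Request:
jog_arm(commands="0 0.4 0 0 0 0; 0 0 0 0 0 0")

```text
time: 48.68
tool_pos: [0.466, -0.3619, 0.039]
orientation: [0.074, 0.703, -0.703, -0.075]
force: [0.6, -0.9, 0.4]
opening: 0.0129
```

Request:
jog_arm(commands="0 0 0 0 0 0; 0 0 0 0 0 0; 0 0 0 0 0 0; 0 0 0 0 0 0; 0 0 0 0 0 0; 0 0 0 0 0 0; 0 0 0 0 0 0; 0 0 0 0 0 0; 0 0 0 0 0 0", fingers=100, squeeze=10)

```text
time: 49.43
tool_pos: [0.4658, -0.3617, 0.0388]
orientation: [0.074, 0.704, -0.703, -0.075]
force: [0.8, 1.0, 0.5]
opening: 0.0712
```

Request:
jog_arm(commands="0 -8 0 0 0 0; 0 -20 0 0 0 0; 0 -35 0 0 0 0; 0 -40 0 0 0 0; 0 -40 0 0 0 0; 0 -20 0 0 0 0; 0 0 -30 0 0 0; 0 0 -41 0 0 0; 0 0 -41 0 0 0; 0 0 -20 0 0 0")

```text
time: 50.27
tool_pos: [0.4941, -0.2293, 0.2028]
orientation: [0.074, 0.704, -0.703, -0.075]
force: [0.8, 0.7, 0.2]
opening: 0.0884
```

```bash
python3 - <<'E'
from h import *
im=snap('top','t15');cv2.imwrite('pics/t15z.png',np.hstack([cv2.resize(im[205:285,435:480],None,fx=7,fy=7,interpolation=cv2.INTER_CUBIC),cv2.resize(im[165:275,150:230],None,fx=5,fy=560/110,interpolation=cv2.INTER_CUBIC)])[:,:,::-1])
print(cur()[0],phi())
E
```

```text
[ 0.49466705 -0.2275871   0.20288173] -101.90174444775457
```

View pics/t15z.png

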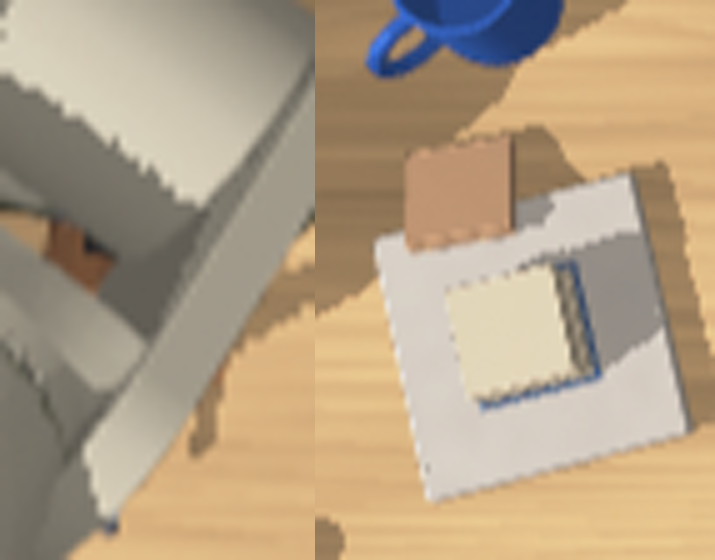

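```bash
cat > tri.py <<'E'
from h import *
def P(n):
    c=robot.calibration(n);return np.array(c['K'])@np.array(c['extrinsics'])[:3]
def tri(t,s):
    X=cv2.triangulatePoints(P('top'),P('side'),np.array(t,float).T,np.array(s,float).T);X=(X[:3]/X[3]).T
    return X
E
python3 - <<'E'
from tri import *
t=[(168.2,194.9),(189.8,191.9),(189.6,209.5),(168.2,212.8)]
s=[(223.6,316.6),(232.3,297.7),(255,293.9),(246.4,313.6)]
X=tri(t,s);print(np.round(X*1000,1));print(np.round(proj('top',X)-t,1).tolist(),np.round(proj('side',X)-s,1).tolist())
for i in range(4): print(np.linalg.norm(X[i]-X[(i+1)%4])*1000)
n=np.cross(X[1]-X[0],X[3]-X[0]);n/=np.linalg.norm(n);print(n)
# bat corners robot frame
c=np.array([.4888,.3753]);a=np.radians(15.1);u=np.array([np.cos(a),np.sin(a)]);v=np.array([-u[1],u[0]])
for x in X: print('along bat x,y mm',np.round([(x[:2]-c)@u*1000,(x[:2]-c)@v*1000],1))
E
```

```text
[[587.1 447.9  13.7]
 [598.9 389.   10.9]
 [545.7 381.3  32.1]
 [535.1 439.7  32. ]]
[[0.3, 0.7], [-0.0, -0.0], [-0.0, -0.1], [0.1, 0.3]] [[-1.4, -0.3], [0.1, 0.0], [0.1, 0.0], [-0.5, -0.1]]
60.06627042655365
57.76413765869344
59.39597766816993
55.71438002369994
[-0.32991603 -0.02062445 -0.94378496]
along bat x,y mm [113.8  44.5]
along bat x,y mm [109.8 -15.4]
along bat x,y mm [56.5 -9.1]
along bat x,y mm [61.5 50.1]
```

```bash
python3 - <<'E'
from tri import *
for z in (0,.05,.09): print(z,np.round(unproj('top',[[180,177],[163,179],[195,172]],z)*1000))
plan([.52,.30,.20],down(np.radians(-80)),n=14)
E
```

```text
0 [[644. 422.   0.]
 [638. 471.   0.]
 [659. 380.   0.]]
0.05 [[634. 407.  50.]
 [628. 454.  50.]
 [649. 366.  50.]]
0.09 [[626. 395.  90.]
 [620. 440.  90.]
 [640. 356.  90.]]
14 rows, rot total [ 0.002 -0.382  0.001] d mm [ 25.3 527.6  -2.9]
6 0.3 -37.2 0.0002 -0.0273 0; 5 0.3 -37.4 0.0002 -0.0273 0; 4 0.3 -37.5 0.0002 -0.0273 0; 2.9 0.3 -37.6 0.0002 -0.0273 0; 1.9 0.3 -37.7 0.0002 -0.0273 0; 0.9 0.3 -37.7 0.0002 -0.0273 0; -0.2 0.3 -37.7 0.0002 -0.0273 0; -1.2 0.2 -37.7 0.0002 -0.0273 0; -2.2 0.2 -37.7 0.0002 -0.0273 0; -3.2 0.2 -37.6 0.0002 -0.0273 0
-4.3 0.2 -37.5 0.0002 -0.0273 0; -5.3 0.2 -37.4 0.0002 -0.0273 0; -6.3 0.2 -37.2 0.0002 -0.0273 0; -7.3 0.2 -37 0.0002 -0.0273 0
```

Request:
jog_arm(commands="6 0.3 -37.2 0 -0.0273 0; 5 0.3 -37.4 0 -0.0273 0; 4 0.3 -37.5 0 -0.0273 0; 2.9 0.3 -37.6 0 -0.0273 0; 1.9 0.3 -37.7 0 -0.0273 0; 0.9 0.3 -37.7 0 -0.0273 0; -0.2 0.3 -37.7 0 -0.0273 0; -1.2 0.2 -37.7 0 -0.0273 0; -2.2 0.2 -37.7 0 -0.0273 0; -3.2 0.2 -37.6 0 -0.0273 0")

```text
time: 51.15
tool_pos: [0.5132, 0.1455, 0.2004]
orientation: [-0.022, 0.707, -0.706, 0.022]
force: [-0.0, 0.0, 0.0]
opening: 0.0881
```

Request:
jog_arm(commands="-4.3 0.2 -37.5 0 -0.0273 0; -5.3 0.2 -37.4 0 -0.0273 0; -6.3 0.2 -37.2 0 -0.0273 0; -7.3 0.2 -37 0 -0.0273 0; 0 0 0 0 0 0; 0 0 0 0 0 0")

```text
time: 51.65
tool_pos: [0.5209, 0.2957, 0.1992]
orientation: [-0.062, 0.705, -0.704, 0.061]
force: [0.6, 0.3, -0.4]
opening: 0.0879
```

```bash
python3 - <<'E'
from tri import *
R=down(np.radians(-80))*Ro.from_rotvec([0,0,np.radians(10)])
print(phi(),cur()[0]);plan([.557,.4154,.095],R)
im=snap('top','t16');cv2.imwrite('pics/t16z.png',cv2.resize(im[205:285,435:480],None,fx=7,fy=7,interpolation=cv2.INTER_CUBIC)[:,:,::-1])
E
```

```text
-80.08184747205338 [0.52090827 0.29569646 0.19918323]
4 rows, rot total [ 0.001 -0.002  0.176] d mm [  36.1  119.7 -104.2]
-14.1 26.1 -27.9 0.0004 -0.0004 0.044; -12.9 26.7 -27.9 0.0004 -0.0004 0.044; -11.8 27.2 -27.9 0.0004 -0.0004 0.044; -10.6 27.7 -27.9 0.0004 -0.0004 0.044
```

View pics/t16z.png

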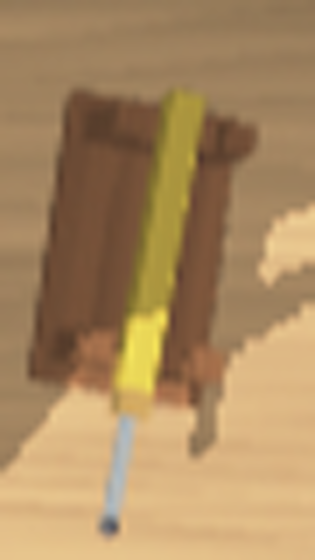

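Request:
jog_arm(commands="-14.1 20 -27.9 0 0 0.044; -12.9 22 -27.9 0 0 0.044; -13 22 -27.9 0 0 0.044; -12 22 -27.9 0 0 0.044; 0 8 0 0 0 0; 0 0 0 0 0 0; 0 0 0 0 0 0")

```text
time: 52.28
tool_pos: [0.5609, 0.413, 0.1094]
orientation: [0.002, 0.708, -0.696, 0.121]
force: [0.6, -0.0, -0.0]
opening: 0.0882
```

```bash
python3 - <<'E'
from tri import *
R=down(np.radians(-80))*Ro.from_rotvec([0,0,np.radians(10)])
plan([.565,.416,.063],R);plan([.572,.416,.0238],R)
im=snap('side','s17');cv2.imwrite('pics/s17z.png',cv2.resize(im[200:350,160:340],None,fx=4.4,fy=4,interpolation=cv2.INTER_CUBIC)[:,:,::-1])
E
```

```text
2 rows, rot total [ 0.    -0.006  0.001] d mm [  4.1   3.  -46.4]
1.8 23.3 -1.1 0.0001 -0.0029 0.0003; 1.8 23.3 -1.1 0.0001 -0.0029 0.0003
3 rows, rot total [ 0.    -0.006  0.001] d mm [ 11.1   3.  -85.6]
1.2 28.8 -0.3 0 -0.0019 0.0002; 1.2 28.8 -0.3 0 -0.0019 0.0002; 1.2 28.8 -0.3 0 -0.0019 0.0002
```

View pics/s17z.png

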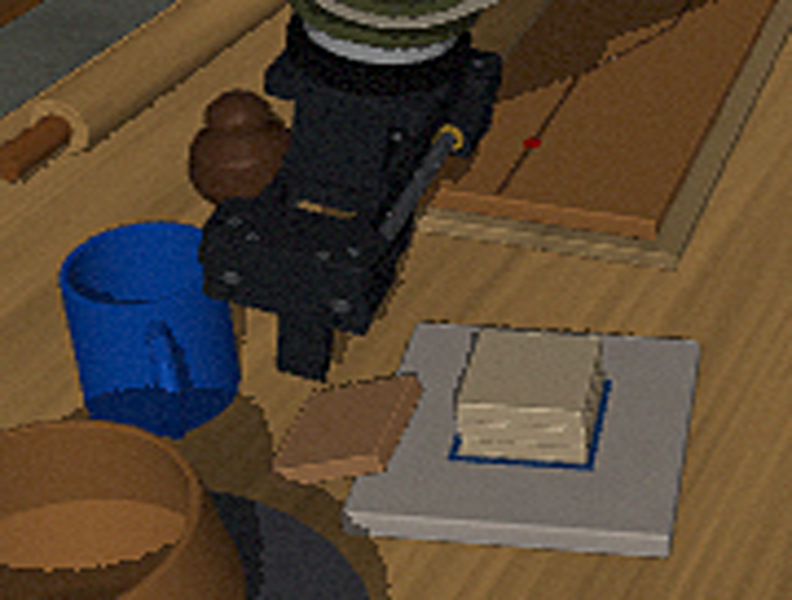

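Request:
jog_arm(commands="1.2 15 -1 0 -0.003 0; 1.2 16 -1 0 -0.003 0; 1.2 15 0 0 0 0; 0 0 0 0 0 0; 0 0 0 0 0 0")

```text
time: 52.75
tool_pos: [0.5646, 0.4167, 0.0633]
orientation: [-0.0, 0.707, -0.696, 0.123]
force: [-1.2, 0.4, 0.2]
opening: 0.0882
```

```bash
python3 - <<'E'
from tri import *
R=down(np.radians(-80))*Ro.from_rotvec([0,0,np.radians(10)])
plan([.572,.416,.0238],R)
im=snap('side','s18');cv2.imwrite('pics/s18z.png',cv2.resize(im[220:340,180:320],None,fx=5.5,fy=5,interpolation=cv2.INTER_CUBIC)[:,:,::-1])
print(proj('side',cur()[0]+cur()[1].apply([[-.009,.011,-.06],[.009,.011,-.06]])))
E
```

```text
1 rows, rot total [0.001 0.001 0.001] d mm [  7.4  -0.7 -39.5]
-0.2 40.1 2 0.0007 0.0008 0.0005
[[221.48426287 313.78053506]
 [230.35504747 316.30269864]]
```

View pics/s18z.png

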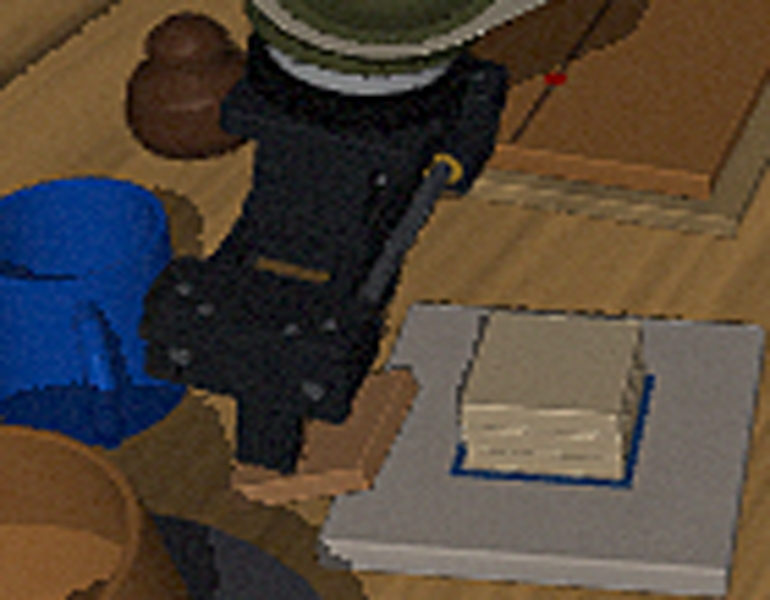

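Request:
jog_arm(commands="0 10 0.7 0 0 0; 0 10 0.7 0 0 0; 0 8 0.6 0 0 0; 0 0 0 0 0 0; 0 0 0 0 0 0")

```text
time: 53.22
tool_pos: [0.5692, 0.4162, 0.0346]
orientation: [-0.001, 0.707, -0.696, 0.123]
force: [-0.5, 0.1, 0.3]
opening: 0.0881
```

Request:
jog_arm(commands="0 5 0 0 0 0; 0 4 0 0 0 0; 0 0 0 0 0 0; 0 0 0 0 0 0")

```text
time: 53.55
tool_pos: [0.5709, 0.4167, 0.0263]
orientation: [-0.001, 0.707, -0.696, 0.123]
force: [0.1, 0.4, 0.9]
opening: 0.0884
```

```bash
python3 - <<'E'
from tri import *
R=down(np.radians(-80))*Ro.from_rotvec([0,0,np.radians(10)])
plan([.572,.416,.0238],R)
im=snap('side','s19');cv2.imwrite('pics/s19z.png',cv2.resize(im[220:340,180:320],None,fx=5.5,fy=5,interpolation=cv2.INTER_CUBIC)[:,:,::-1])
E
```

```text
1 rows, rot total [0.001 0.002 0.   ] d mm [ 1.1 -0.7 -2.5]
-0.5 2.7 0.9 0.001 0.0019 0.0003
```

View pics/s19z.png

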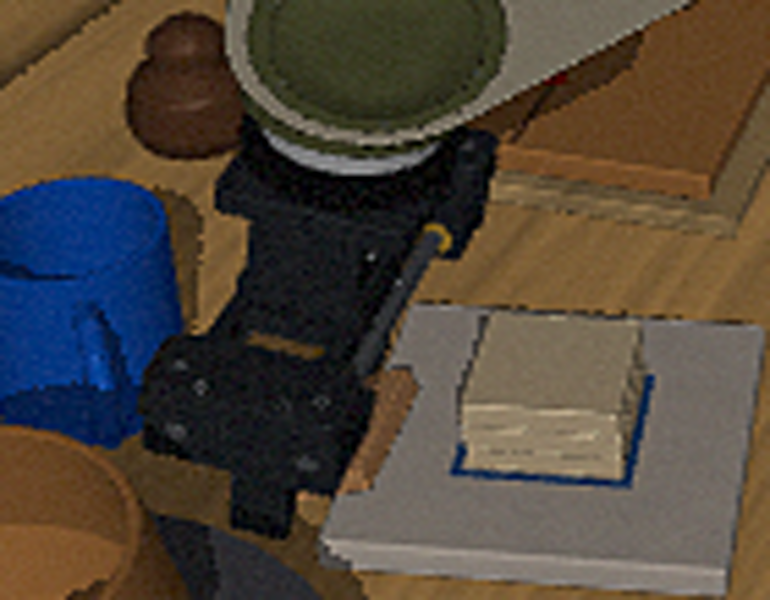

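Request:
jog_arm(commands="0 2 0.5 0 0 0; 0 0 0 0 0 0")

```text
time: 53.77
tool_pos: [0.5714, 0.4162, 0.0244]
orientation: [-0.001, 0.707, -0.696, 0.123]
force: [-0.2, -0.2, 0.6]
opening: 0.088
```

Request:
jog_arm(commands="0 0 0 0 0 0; 0 0 0 0 0 0; 0 0 0 0 0 0; 0 0 0 0 0 0; 0 0 0 0 0 0; 0 0 0 0 0 0", fingers=40, squeeze=14)

```text
time: 54.27
tool_pos: [0.5714, 0.4163, 0.0247]
orientation: [-0.001, 0.707, -0.696, 0.123]
force: [0.5, -0.2, -0.1]
opening: 0.06
```

Request:
jog_arm(commands="0 -4 0 0 0 0; 0 -8 0 0 0 0; 0 -15 0 0 0 0; 0 -15 0 0 0 0; 0 -8 0 0 0 0; 0 0 0 0 0 0; 0 0 0 0 0 0")

```text
time: 54.85
tool_pos: [0.5629, 0.4148, 0.0748]
orientation: [-0.0, 0.707, -0.696, 0.124]
force: [-0.1, -0.0, -1.0]
opening: 0.0596
```

```bash
python3 - <<'E'
from tri import *
print(robot.state()['force'],robot.state()['opening'],cur()[0])
im=snap('side','s20');cv2.imwrite('pics/s20z.png',cv2.resize(im[190:330,180:320],None,fx=5,fy=4.2,interpolation=cv2.INTER_CUBIC)[:,:,::-1])
E
```

```text
[-0.09637982 -0.01793873 -0.97571312] 0.05955680411191335 [0.56294173 0.41483167 0.07477452]
```

View pics/s20z.png

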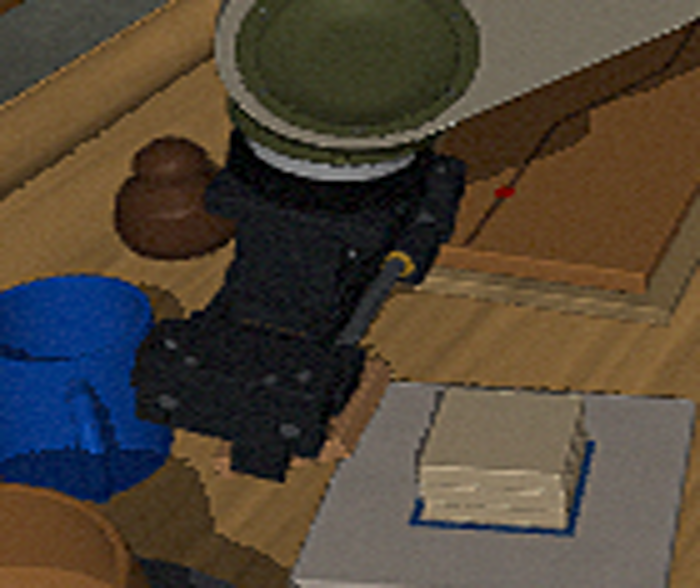

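Request:
jog_arm(commands="5 -20 0 0 0 0; 5 -30 0 0 0 0; 5 -25 0 0 0 0; 5 -10 0 0 0 0; 0 0 0 0 0 0")

```text
time: 55.32
tool_pos: [0.5287, 0.409, 0.1559]
orientation: [-0.0, 0.708, -0.695, 0.124]
force: [-1.0, -0.3, -1.4]
opening: 0.0598
```

```bash
python3 - <<'E'
from tri import *
R=down(np.radians(-74.9))*Ro.from_rotvec([0,0,np.radians(29.3)])
plan([.500,.3753,.16],R,n=8)
E
```

```text
8 rows, rot total [-0.028 -0.082  0.334] d mm [-28.7 -33.7   4.1]
4.1 -1.3 3.5 -0.0035 -0.0103 0.0418; 4.1 -1.5 3.5 -0.0035 -0.0103 0.0418; 4.1 -1.6 3.4 -0.0035 -0.0103 0.0418; 4 -1.8 3.4 -0.0035 -0.0103 0.0418; 4 -2 3.3 -0.0035 -0.0103 0.0418; 3.9 -2.2 3.3 -0.0035 -0.0103 0.0418; 3.9 -2.3 3.2 -0.0035 -0.0103 0.0418; 3.8 -2.5 3.2 -0.0035 -0.0103 0.0418
```

Request:
jog_arm(commands="4.1 -1.3 3.5 -0.0035 -0.0103 0.0418; 4.1 -1.5 3.5 -0.0035 -0.0103 0.0418; 4.1 -1.6 3.4 -0.0035 -0.0103 0.0418; 4 -1.8 3.4 -0.0035 -0.0103 0.0418; 4 -2 3.3 -0.0035 -0.0103 0.0418; 3.9 -2.2 3.3 -0.0035 -0.0103 0.0418; 3.9 -2.3 3.2 -0.0035 -0.0103 0.0418; 3.8 -2.5 3.2 -0.0035 -0.0103 0.0418; 0 0 0 0 0 0; 0 0 0 0 0 0")

```text
time: 56.15
tool_pos: [0.4999, 0.3746, 0.1568]
orientation: [0.086, 0.702, -0.656, 0.265]
force: [-0.2, 0.6, -0.8]
opening: 0.0597
```

```bash
python3 - <<'E'
from tri import *
print(cur()[0],robot.state()['opening'])
im=snap('side','s21');cv2.imwrite('pics/s21z.png',cv2.resize(im[180:330,190:340],None,fx=5,fy=4,interpolation=cv2.INTER_CUBIC)[:,:,::-1])
im=snap('top','t21');cv2.imwrite('pics/t21z.png',cv2.resize(im[180:270,140:260],None,fx=5,fy=5,interpolation=cv2.INTER_CUBIC)[:,:,::-1])
E
```

```text
[0.49990528 0.37456952 0.15675164] 0.05972742012890554
```

View pics/s21z.png

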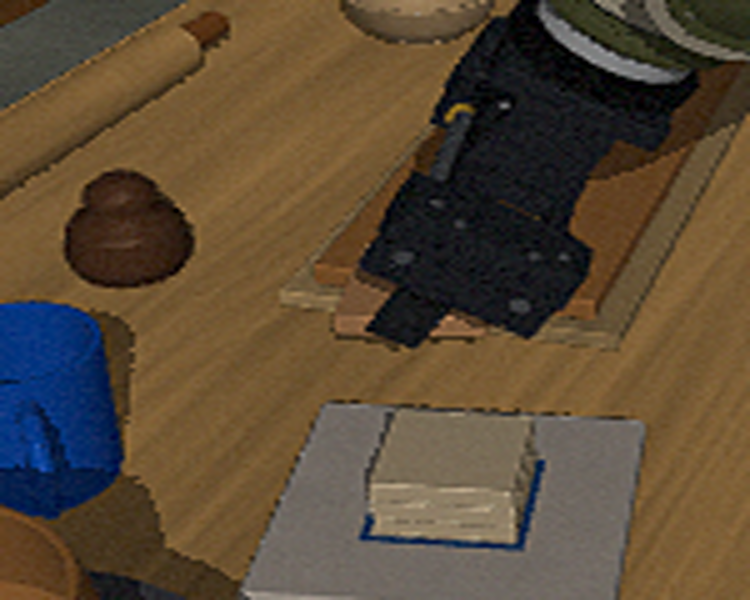

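View pics/t21z.png

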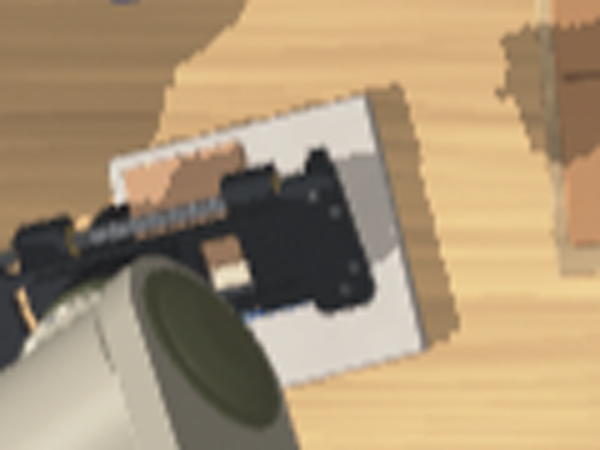

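```bash
cat > pt.py <<'E'
from tri import *
im=cv2.imread('pics/s21.png');
v=cv2.resize(im[245:270,250:295],None,fx=16,fy=16,interpolation=cv2.INTER_CUBIC);v=np.clip(v.astype(float)*1.5,0,255).astype(np.uint8)
p,R=cur()
def corners(off,pitch,half=(.03,.03,.006)):
    # tile centre offset in level frame (bat x dir, z) rel TCP; returns 8 corners
    a=np.radians(15.1);B=Ro.from_rotvec([0,0,a])*Ro.from_rotvec([0,pitch,0])
    c=p+Ro.from_rotvec([0,0,a]).apply([off[0],0,off[1]])
    pts=[];
    for x in(-1,1):
        for y in(1,-1):
            for z in(-1,1): pts.append(c+B.apply(np.array([x,y,z])*half))
    return np.array(pts)
if __name__=='__main__':
    cv2.imwrite('pics/pz.png',v)
    for pitch in (-.1,0,.1):
        print(pitch,np.round(proj('side',corners((-.004,-.009),pitch)),1)[[0,1,4,5]].tolist())
E
python3 pt.py
```

```text
-0.1 [[287.6, 265.9], [288.1, 260.9], [256.9, 261.3], [257.1, 256.3]]
0 [[288.0, 264.7], [287.8, 259.6], [257.2, 262.6], [256.8, 257.5]]
0.1 [[288.2, 263.4], [287.4, 258.3], [257.6, 263.9], [256.7, 258.8]]
```

View pics/pz.png

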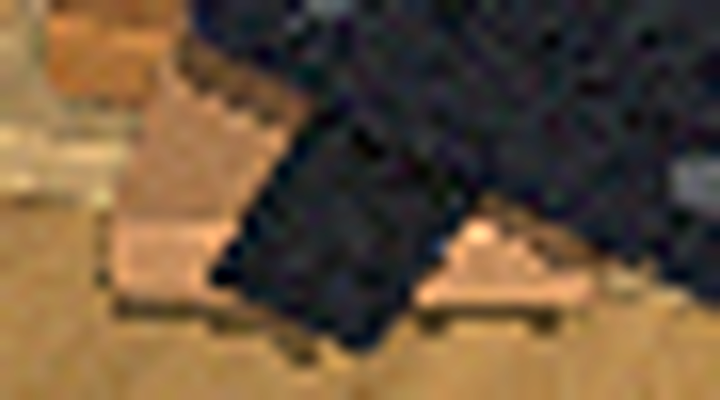

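Request:
jog_arm(commands="0 0 0 0 0 0.045; 0 0 0 0 0 0.045; 0 0 0 0 0 0; 0 0 0 0 0 0")

```text
time: 56.58
tool_pos: [0.5003, 0.375, 0.1579]
orientation: [0.118, 0.697, -0.643, 0.295]
force: [0.5, -0.3, -0.8]
opening: 0.0598
```

```bash
python3 - <<'E'
import re
from h import *
im=snap('side','s21')
import importlib,pt
v=pt.v;cv2.imwrite('pics/pz2.png',v)
pr=[]
print(np.round(proj('side',pt.corners((-.0022,-.0093),0)),1)[[0,1,4,5]].tolist(),pt.p)
E
```

```text
[[287.1, 264.5], [286.9, 259.4], [256.3, 262.4], [255.9, 257.3]] [0.50058885 0.37502937 0.15825948]
```

View pics/pz2.png

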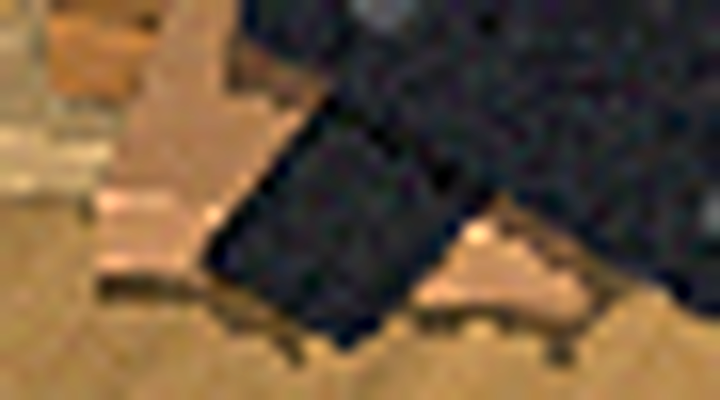

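Level now: the observed corners match the predicted level tile to about 0.3 px. Lowering onto the pile.

```bash
python3 - <<'E'
from h import *
p,R=cur();plan([.4914,.3762,.085],R,n=4)
print(np.round(R.as_matrix(),3))
E
```

```text
4 rows, rot total [0. 0. 0.] d mm [ -9.2   1.2 -73.3]
12.1 13.9 -0.9 0 0 0; 12.1 13.9 -0.9 0 0 0; 12.1 13.9 -0.9 0 0 0; 12.1 13.9 -0.9 0 0 0
[[-0.798  0.543  0.26 ]
 [-0.215  0.146 -0.966]
 [-0.563 -0.827  0.001]]
```

Request:
jog_arm(commands="8 9 -0.5 0 0 0; 12 14 -1 0 0 0; 12 14 -1 0 0 0; 10.5 12 -0.8 0 0 0; 6 6.5 -0.3 0 0 0; 0 0 0 0 0 0; 0 0 0 0 0 0")

```text
time: 57.22
tool_pos: [0.4914, 0.3761, 0.0853]
orientation: [0.118, 0.697, -0.643, 0.295]
force: [-0.5, -0.1, -0.6]
opening: 0.0598
```

```bash
python3 - <<'E'
from h import *
R=down(np.radians(-74.9))*Ro.from_rotvec([0,0,np.radians(34.4)])
p=np.mean([cur()[0]],0);plan([.4914,.3762,.0685],R,n=4)
E
```

```text
4 rows, rot total [-0.001 -0.     0.002] d mm [  0.    0.1 -16.8]
2.3 3.5 0 -0.0003 0 0.0004; 2.3 3.5 0 -0.0003 0 0.0004; 2.4 3.5 0 -0.0003 0 0.0004; 2.4 3.5 0 -0.0003 0 0.0004
```

Request:
jog_arm(commands="2.8 4.2 0 0 0 0; 2.8 4.2 0 0 0 0; 1.7 2.6 0 0 0 0; 1.2 1.6 0 0 0 0; 0 0 0 0 0 0; 0 0 0 0 0 0")

```text
time: 57.72
tool_pos: [0.491, 0.3761, 0.0699]
orientation: [0.118, 0.697, -0.643, 0.296]
force: [0.7, 0.5, -1.1]
opening: 0.0601
```

```bash
python3 - <<'E'
from h import *
print(np.round(cur()[0],4),robot.state()['force'])
im=snap('side','s22');cv2.imwrite('pics/s22z.png',cv2.resize(im[265:330,240:320],None,fx=9,fy=9,interpolation=cv2.INTER_CUBIC)[:,:,::-1])
avg(6)
E
```

```text
[0.491  0.3761 0.0699] [ 0.68578792  0.4927931  -1.10282088]
F [ 0.027  0.41  -0.972 -0.05   0.291  0.012] se [0.131 0.187 0.136 0.015 0.01  0.012] tip [395.7 350.4  12.4]
```

View pics/s22z.png

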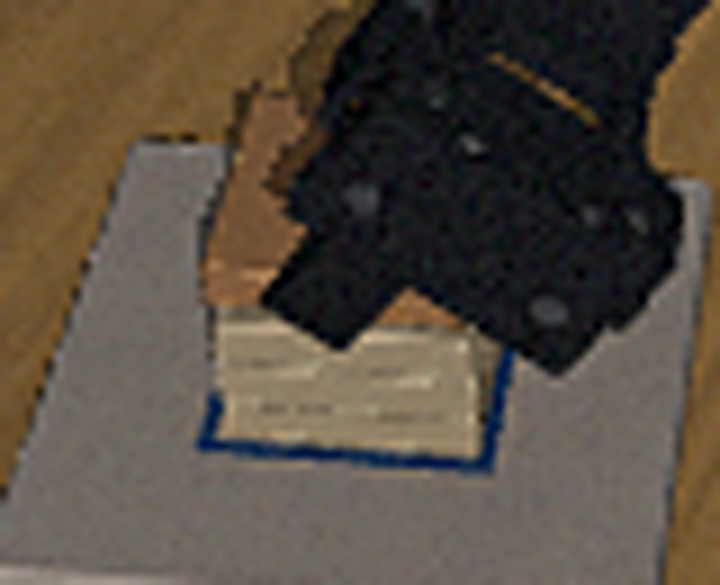

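Request:
jog_arm(commands="1.4 0.3 0 0 0 0; 0.6 0.7 0 0 0 0; 0 0 0 0 0 0; 0 0 0 0 0 0")

```text
time: 58.4
tool_pos: [0.4898, 0.3758, 0.0679]
orientation: [0.118, 0.697, -0.643, 0.296]
force: [0.8, -0.2, -0.3]
opening: 0.0596
```

```bash
python3 - <<'E'
from h import *
print(np.round(cur()[0],4));avg(6);print(np.round(cur()[0],4))
E
```

```text
[0.4898 0.3758 0.0679]
F [ 0.309 -0.276 -0.965 -0.094  0.315 -0.007] se [0.285 0.214 0.166 0.007 0.014 0.01 ] tip [394.6 350.1  10.3]
[0.4899 0.3758 0.068 ]
```

Request:
jog_arm(commands="0.4 0.6 0 0 0 0; 0 0 0 0 0 0")

```text
time: 58.87
tool_pos: [0.4899, 0.3758, 0.0673]
orientation: [0.118, 0.697, -0.643, 0.296]
force: [0.4, 0.1, -0.3]
opening: 0.0599
```

```bash
python3 - <<'E'
from h import *
avg(6);print(np.round(cur()[0],4))
E
```

```text
F [ 0.157 -0.066 -0.409 -0.033  0.257  0.021] se [0.187 0.244 0.126 0.011 0.009 0.005] tip [394.7 350.1   9.6]
[0.4899 0.3758 0.0673]
```

Touching lightly, so I'll release and retract along the finger axis.

Request:
jog_arm(commands="0 0 0 0 0 0; 0 0 0 0 0 0; 0 0 0 0 0 0; 0 0 0 0 0 0; 0 0 0 0 0 0", fingers=100)

```text
time: 59.58
tool_pos: [0.4899, 0.3758, 0.0673]
orientation: [0.118, 0.697, -0.643, 0.296]
force: [0.5, 0.1, -0.2]
opening: 0.0879
```

Request:
jog_arm(commands="-3 -5 0 0 0 0; -6 -9 0 0 0 0; -11 -17 0 0 0 0; -15 -22 0 0 0 0; -15 -22 0 0 0 0; -15 -22 0 0 0 0; 0 0 -8 0 0 -0.1; 0 0 35 0 0 -0.1; 0 0 40 0 0 -0.1; 0 0 40 0 0 -0.1")

```text
time: 60.42
tool_pos: [0.5164, 0.2718, 0.1849]
orientation: [-0.025, 0.707, -0.688, 0.162]
force: [0.4, 0.5, 0.1]
opening: 0.0882
```

Request:
jog_arm(commands="0 0 40 0 0 -0.1; 0 0 40 0 0 -0.1; 0 0 40 0 0 0; 0 0 40 0 0 0; 0 0 0 0 0 0")

```text
time: 60.83
tool_pos: [0.56, 0.1119, 0.1838]
orientation: [0.091, -0.701, 0.702, -0.09]
force: [-0.0, -0.2, 0.2]
opening: 0.0884
```

```bash
python3 - <<'E'
from h import *
print(np.round(cur()[0],4))
im=snap('top','t23');pile(im,.064,False)
cv2.imwrite('pics/t23z.png',cv2.resize(im[180:270,150:250],None,fx=5,fy=5,interpolation=cv2.INTER_CUBIC)[:,:,::-1])
im=snap('side','s23');cv2.imwrite('pics/s23z.png',cv2.resize(im[255:330,230:330],None,fx=6,fy=6,interpolation=cv2.INTER_CUBIC)[:,:,::-1])
E
```

```text
[0.56   0.1119 0.1838]
pile
[487.5 375.6 487.7 375.8  58.7  57.6] 15.3
```

View pics/t23.png

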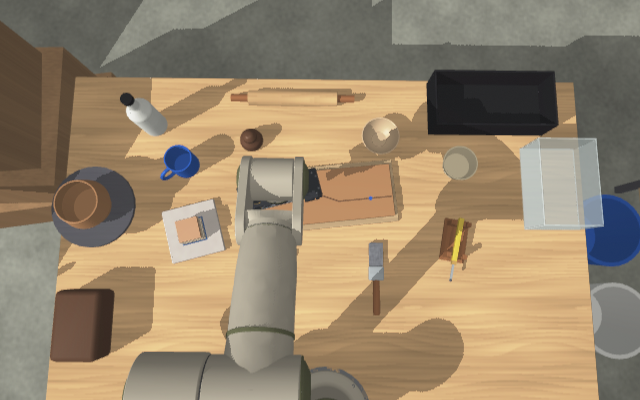

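View pics/s23z.png

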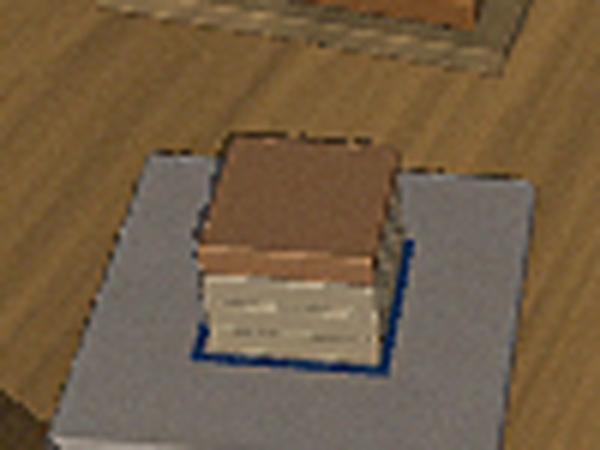

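```bash
python3 - <<'E'
from h import *
print(robot.state()['time'],robot.finish_job())
E
```

```text
the job is handed in; nothing more can be done
60.9333 None
```

I stacked all four tiles present (three cream, one pink) on the blue square, ran the seam tool from the blue dot to the red dot, and laid it back in its rest. I handed the job in at 60.9 s; the system gives no verdict.

- **Pile:** During the seam pass the pink tile was knocked off the finished pile and ended up leaning on the bat's edge. I put the tool back first, then re-gripped the tile, levelled it and placed it on top again. In the last top view the top tile's centre is about 1.5 mm from the square's measured centre and turned within about 0.2° of its edges. The side view shows the pile square.
- **Tile handling:** I set the grip to 10 N (14 N for the re-grip of the pink tile), and the wrist force stayed under about 2 N while placing.
- **Seam pass:** The ball moved at about 55 mm/s. In the side view it sat on the blue dot, on the first bend, and about 1 px from the red dot. The measured contact force was about 1.3 to 2 N, but single wrist readings are noisy (about 0.5 N), so I relied on averages and on the blade's bend.
- **Tool and the rest:** The tool lies in its rest looking the same as at the start, and no bystander appeared to have moved.
- **Disagreement between checks:** The top camera reads the pile about 2 mm off from the arm's own position readings. That is within the stated calibration and well inside the 8 mm limit.

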